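Zero the thickness gauge on its master, then gauge the spacer

TASK

Slide the steel master block lying on the gauge's deck under the sprung foot until it is gently but fully home against the stop screw, let go, and turn the dial's bezel so that its zero mark lines up with the pointer. Then draw the master out and lay it flat on the cork pad, and slide the aluminium spacer in its place, fully home against the stop in the same gentle way, and leave it there with the zero setting untouched. Do not push hard on the stop, do not touch the sprung foot with the gripper, and leave the other things on the bench alone.

Things in the scene. Friction and masses are not known exactly. Their poses are not given: they have to be found in the camera images.
- gauge: Thickness gauge, fixed, in a new place each time. Grey base plate (x -140..85, y +-55 mm in its frame), deck top 20 mm above the bench. Origin: bench height, centre line, below the nominal stop face. +x is the block's way in, towards stop and dial; z up. A column at x 37..73 mm carries the dial. A block at home reaches from the stop back to about x = -80; the deck is bare at x below -50.
- channel (a point): Open mouth of the channel, on the deck at gauge x = -48 mm. Flared lead-ins, then two fences 10 mm high, 27 mm apart, from gauge x = -32 to -2 mm. Grip a block from above across its width about 20 mm from its trailing end: the gripper then clears fences, foot and dial even with the block at home.
- stop: Fixed stop block 10 x 30 x 20 mm; origin on the deck at gauge x = 0. Its rigid brass stop screw (10 mm across, 10 mm above the deck) faces -x and stands out differently each time, not measured: its face is anywhere at gauge x = -3..+3 mm, so feel for it, slowly (15 mm/s or less). Home means pressed on it with at least 2 N for a moment; over 20 N damages it.
- foot: Sprung foot, slides vertically. Origin: lowest point of its rounded toe (12 mm wide), gauge x = -18 mm, y = 0, at rest 17 mm above the deck. A 30 degree ramp rises from it towards -x to x = -37; its arm runs back at 62 to 68 mm above the bench. Spring 1.6 N + 0.3 N/mm. Wedging under it takes 2 to 12 N with the block's end at x = -32..-15 (not the stop yet), sliding on 1 to 8 N.
- bezel: Dial's knurled bezel, 56 mm across, 14 mm high, grip any diameter from above (housing below: 49 mm). Origin: its vertical axis, its underside: gauge x = 50 mm, y = 0, 99 mm above the bench. Its x axis points to the zero mark. Turns about z with its scale, friction 0.04 N m, stays put. To be turned clockwise seen from above by 0.4 to 1.5 rad. Ticks 0.25 rad apart (1 mm of foot lift).
- zero_mark (a point): The broad black zero mark on the bezel's scale, 22 mm from the bezel's axis.
- pointer_tip (a point): Tip of the dial's thin black pointer, 20 mm from the bezel's axis, just above the scale. It turns clockwise seen from above as the foot rises, 0.25 rad per mm; its direction at rest differs each time and is not set by hand.
- master: Master block, plain bright steel bar 80 x 24 x 20 mm high, about 0.3 kg, origin at the centre of its underside, x along its length (either end may lead). Starts on the gauge's deck, lengthwise in the mouth of the channel, leading end some 37 to 53 mm short of the stop.
- spacer: Spacer to be gauged, aluminium bar 80 x 24 x 22 mm high, about 0.11 kg, with a 12 mm hole through its middle; origin at the centre of its underside, x along its length (either end may lead). Starts on the bench left or right of the gauge.
- pad: Cork pad 130 x 75 x 4 mm fixed on the bench, on the other side of the gauge from the spacer; origin at the centre of its underside, x along its length. The master goes here at the end, flat, its middle within 30 mm of the pad's middle.
- rf_board: Bystander: copper-clad board 100 x 75 mm with copper cans, 22 mm high. Origin at the centre of its underside.
- filter_board: Bystander: brown circuit board 90 x 90 mm with black parts, 14 mm high. Origin at the centre of its underside.
- spool: Bystander: grey spool 52 mm across, 36 mm high. Origin at the centre of its underside.
- driver: Bystander: screwdriver 170 mm long lying along its x axis.
- standoff: Bystander: upright brass pillar, 16 mm across, 40 mm high. Origin at the centre of its underside.
- screw_cup: Bystander: steel bowl 60 mm across, 30 mm high. Origin at the centre of its underside.
Things that resemble listed ones, but are neither listed nor needed, are in the scene too. What is shaped like the master but black is not meant.

How it is judged:
By the outcome, as a careful person would: the job done as asked, in the order asked, and still so for the second after the job is handed in, with the robot touching nothing.
It also fails if it takes over 72 s, if anything falls off the work surface, if the arm or the gripper's body presses on something with over 40 N, if the wrist force passes 120 N, or if a joint passes its speed limit or range.

ROBOT

A 6-joint arm with a two-finger parallel gripper is mounted at the origin on the work surface. World frame = base frame: x ahead of the robot, y to its left, z up, the work surface at z = 0. Lengths are in m, angles in rad, forces in N, time in s.
With the tool pointing down it reaches from about 0.2 to 0.875 m from the base axis. Payload 3.4 kg.
Tool frame: the origin (TCP) lies midway between the tips of the shut fingers; the grasp point (between the pads) lies 19 mm behind it; z points along the fingers, y is the direction in which the jaws open and shut (so a half turn about z gives the same grasp; the last joint's range is limited). The gripper opens to 94 mm and grips with 3 to 60 N. Pads are 16 mm wide; open, the fingers measure 119 mm over their backs; the gripper's body (75 mm by 177 mm) begins 78 mm behind the grasp point.
Start: joints at [-1.288, 0.276, 1.505, -0, 1.361, -0.121], TCP at [0.226, -0.529, 0.205] pointing down, gripper open.
Joint ranges: [-2.89, 2.89], [-0.75, 2.08], [0.22, 2.7], [-1.18, 4.32], [0.11, 2.71], [-2.7, 2.7]. Speed limits (rad/s): [2.57, 2.57, 3.14, 3.14, 3.14, 3.14].

INTERFACE

Orientations are given as a rotation vector (axis times angle).
In Python, from plant import ctrl, capture gives the robot as it stands.
- The arm moves only by the shell command python3 -m pendant 'ROWS' [FORCE]. ROWS is JSON, a list that holds one entry, the list of rows, each a list of 5 numbers: the gripper's target within -1 to 1 (shut at 1, half-way at 0, fully open at -1), then the shift along the tool's x, y, z normalised to -1 to 1, where 1 is 20 cm, then the turn about the tool's z normalised to -1 to 1, where 1 is 2 pi rad. A call has 1 to 20 rows; each row shifts and turns the commanded pose from where the row before left it, along the tool's axes as they then stand; what a row does not reach is not made up. A row lasts 1/10 s, in which the tool goes at most 50 mm and 8.59 degrees, less where a joint would pass 70% of its speed; a pose out of reach is approached as far as the arm can. A call with a number of a shift or a turn outside -1 to 1 is refused whole. A call with a gripper value outside its range is refused whole. The fingers move at their own pace and stop on an object; FORCE is the grip in N (left out, the last holds). Time passes only in rows, so rows that do not move let the fingers close. It gives the time, the measured TCP pose, the force and the opening at its end, in the units of the state.
- ctrl.read_state(): the state, without advancing time (a new reading comes with each control period).
- capture(name): name is "side" or "top"; returns a dict with "image" (384x512x3 uint8, blue, green, red), "camera_matrix" (3x3 intrinsics, pixels), "dist" ([k1, k2, p1, p2, k3] as OpenCV has them; the pictures are not rectified), "position" and "rotation" of the camera in the world. Camera axes: x right, y down, z forward; pixel columns grow to the right and rows downward; lengths in m; the calibration is good to about 2 mm. A picture is of the moment at which its call begins. There is no depth.
- ctrl.finish_job(): hands the job in, once; it reports no verdict.
The state is a dict: "clock": time; "joint_positions": joint angles; "qd": joint speeds; "joint_torque": joint torques, N m; "tcp_pos": TCP position; "tcp_rot": TCP orientation; "wrist_force": force on the tool from outside, world axes, zero at the start; "moment": the same for the moment, N m; "grip_width": finger opening in m.
Only numpy, scipy, OpenCV 4.12 (cv2) and the standard library are available. Lean on these libraries where they do the work, as an engineer would, in place of code of your own. Each camera call takes 0.05 s, during which the arm holds its last target.

## Working session

There is one attempt and no reset: what is moved stays moved. The work goes in short steps, Python scripts to look and compute and a shell command to move; the robot and the scene stay as the last step left them, time stands still between calls to the robot, and variables do not carry over. Pictures are saved under pics/ and viewed, and the job is handed in when it is done.

```bash
ls; mkdir -p pics; python3 - <<'E'
from plant import ctrl, capture
import cv2
for n in("top","side"):
    c=capture(n);cv2.imwrite(f"pics/{n}0.png",cv2.resize(c["image"],(768,576),interpolation=cv2.INTER_CUBIC))
    print(n,c["camera_matrix"],c["dist"],c["position"],c["rotation"])
print(ctrl.read_state())
E
```

```text
pics
top [[382.56479711   0.         259.71353784]
 [  0.         382.56479711 188.3288754 ]
 [  0.           0.           1.        ]] [-0.13118246  0.          0.          0.          0.        ] [ 0.36546816 -0.00521256  1.08939564] [-2.15060153  2.14045964 -0.11918195]
side [[377.53967752   0.         256.21488409]
 [  0.         377.53967752 194.95547743]
 [  0.           0.           1.        ]] [-0.00852601  0.          0.          0.          0.        ] [0.44356412 0.85901049 0.61745211] [-0.08089368  2.7058612  -1.54681226]
{'clock': 0.1, 'joint_positions': array([-1.28800459e+00,  2.76514552e-01,  1.50596207e+00, -1.64968442e-05,
        1.36069579e+00, -1.20986346e-01]), 'qd': array([ 0.00123735, -0.00171169, -0.00452413, -0.00046373,  0.00269473,
        0.0001258 ]), 'joint_torque': array([ 2.27292156e-03, -4.05453873e+01, -2.37780672e+01,  7.03281490e-02,
        2.98546592e-02, -4.68561007e-05]), 'tcp_pos': array([ 0.22577383, -0.52828882,  0.20471877]), 'tcp_rot': array([-3.07624301e+00, -6.29643120e-01,  2.25683136e-04]), 'wrist_force': array([-0.89422277, -0.36579792,  0.28065298]), 'moment': array([-0.02577017,  0.00652611,  0.03718101]), 'grip_width': 0.09422879047177571}
```

View pics/top0.png

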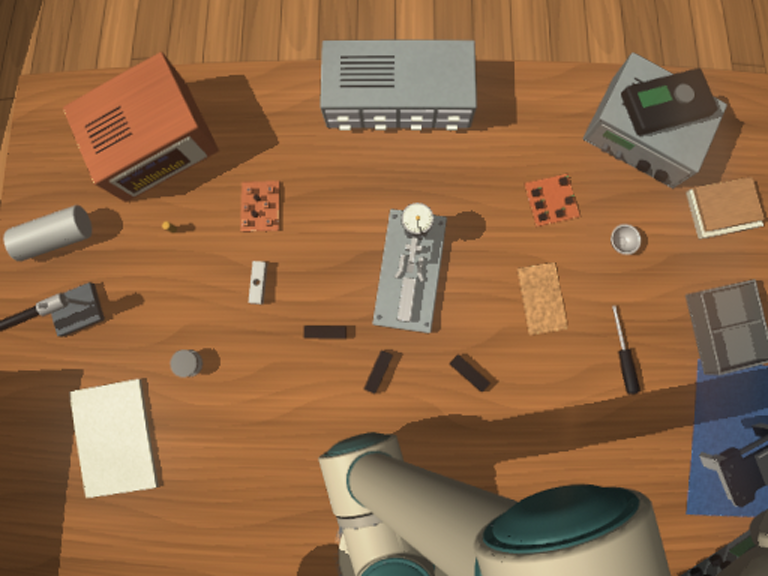

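View pics/side0.png

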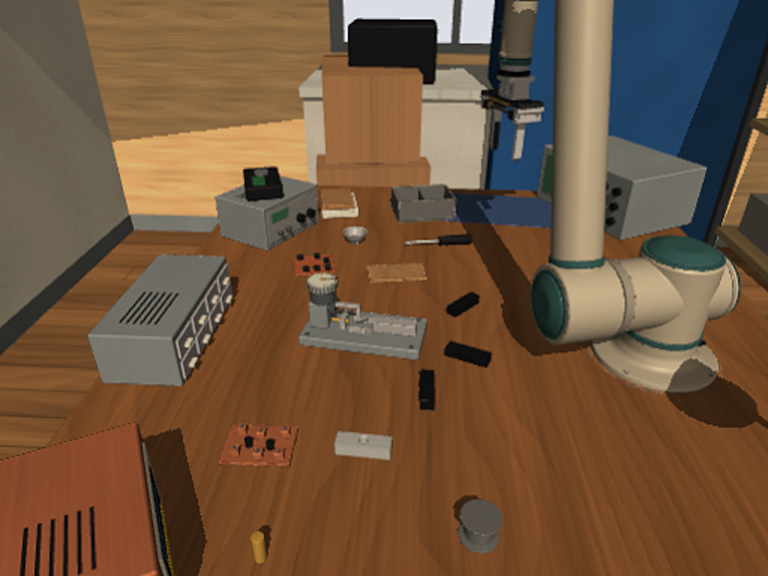

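The top view shows the gauge at (410,270) with the dial away from the robot at (418,218). The spacer is on the left (258,282) and the pad on the right (542,298), both in the 768-wide picture. Next I'll enlarge these areas.

```bash
cat > h.py <<'E'
from plant import ctrl, capture
import cv2, numpy as np
from scipy.spatial.transform import Rotation as R
def ray(c,u,v,z):
    K=np.array(c["camera_matrix"]);p=cv2.undistortPointsIter(np.array([[[u,v]]],float),K,np.array(c["dist"],float),None,None,(3,100,1e-12))[0,0]
    d=R.from_rotvec(c["rotation"]).as_matrix()@[p[0],p[1],1] if np.array(c["rotation"]).size==3 else np.array(c["rotation"])@[p[0],p[1],1]
    o=np.array(c["position"]);return o+d*(z-o[2])/d[2]
def proj(c,P):
    M=R.from_rotvec(c["rotation"]).as_matrix();t=-M.T@np.array(c["position"])
    return cv2.projectPoints(np.array(P,float).reshape(-1,1,3),cv2.Rodrigues(M.T)[0],t,np.array(c["camera_matrix"]),np.array(c["dist"],float))[0][:,0]
def crop(c,x,y,w,h,s,name):
    im=c["image"][y:y+h,x:x+w];cv2.imwrite(f"pics/{name}.png",cv2.resize(im,None,fx=s,fy=s,interpolation=cv2.INTER_CUBIC))
E
python3 - <<'E'
from h import *
c=capture("top")
crop(c,240,125,70,105,6,"g0") # gauge
crop(c,150,160,50,50,8,"s0"); crop(c,335,165,55,65,8,"p0")
s=capture("side"); crop(s,190,175,110,70,7,"gs0")
E
```

```text
(no output)
```

View pics/g0.png

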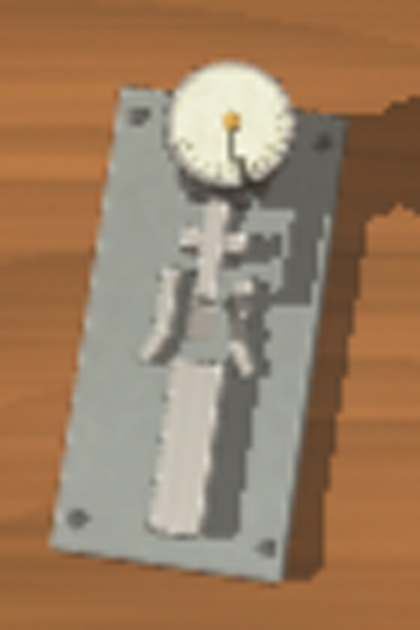

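View pics/s0.png

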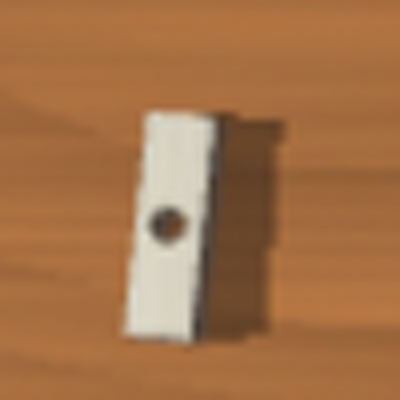

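View pics/p0.png

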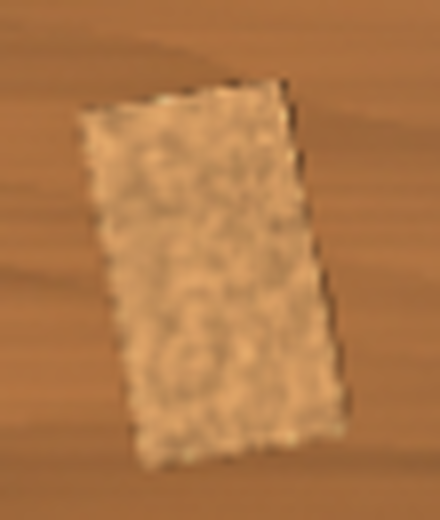

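View pics/gs0.png

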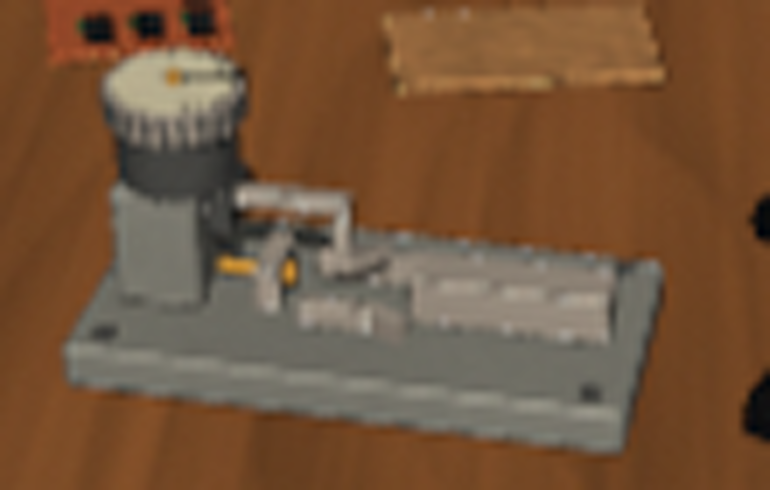

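```bash
python3 - <<'E'
from h import *
c=capture("top")
def pts(L,ox,oy,s,z): return np.array([ray(c,(x+.5)/s-.5+ox,(y+.5)/s-.5+oy,z) for x,y in L])
def rep(n,P):
    print(n,"ctr",P.mean(0).round(4)); a=(P[0]+P[1]-P[2]-P[3])/2;b=(P[1]+P[2]-P[0]-P[3])/2
    print("  len",np.linalg.norm(a).round(4),"wid",np.linalg.norm(b).round(4),"yaw",np.degrees(np.arctan2(a[1],a[0])).round(2),"yawb",np.degrees(np.arctan2(b[0],-b[1])).round(2)); return np.arctan2(a[1],a[0])
P=pts([(121,88),(345,118),(283,580),(52,545)],240,125,6,.02);yaw=rep("deck",P)
rep("master",pts([(172,362),(222,366),(200,537),(150,528)],240,125,6,.04))
rep("spacer",pts([(148,112),(216,116),(193,340),(126,333)],150,160,8,.022))
rep("pad",pts([(80,112),(283,80),(347,435),(145,468)],335,165,8,.004))
b=pts([(231,121)],240,125,6,.113)[0]; print("bezel",b)
f=P.mean(0);g=f-np.array([np.cos(yaw),np.sin(yaw),0])*(-.0275);print("gauge origin",g, "bezel in gauge",(R.from_euler('z',-yaw).as_matrix()@(b-g)))
# hole
print(pts([(168,225)],150,160,8,.022))
# side check
s=capture("side")
def ps(x,y,z): return ray(s,(x+.5)/7-.5+190,(y+.5)/7-.5+175,z)
print("side master near-top edge",ps(413,287,.04),ps(612,297,.04),"far", ps(395,247,.04),ps(612,262,.04))
print("bezel side",ps(174,75,.113))
print("deck near",ps(65,347,.02),ps(625,412,.02),"far",ps(660,262,.02))
E
```

```text
deck ctr [ 0.5303 -0.0222  0.02  ]
  len 0.2216 wid 0.1084 yaw -7.95 yawb -8.02
master ctr [ 0.4722 -0.0152  0.04  ]
  len 0.0785 wid 0.0232 yaw -7.26 yawb -7.2
spacer ctr [0.5057 0.2683 0.022 ]
  len 0.0801 wid 0.0246 yaw -3.76 yawb -4.39
pad ctr [ 0.4783 -0.2757  0.004 ]
  len 0.1296 wid 0.0749 yaw 8.9 yawb 9.11
bezel [ 0.60797447 -0.03383403  0.113     ]
gauge origin [ 0.55748764 -0.02595889  0.02      ] bezel in gauge [ 0.0510908 -0.0008177  0.093    ]
[[0.50564992 0.2692376  0.022     ]]
side master near-top edge [ 0.51098367 -0.00672235  0.04      ] [ 0.43264159 -0.00470182  0.04      ] far [ 0.52038806 -0.03527094  0.04      ] [ 0.43287953 -0.02984248  0.04      ]
bezel side [ 0.60727348 -0.040956    0.113     ]
deck near [0.6467314  0.01457871 0.02      ] [0.42658722 0.04351775 0.02      ] far [ 0.41266493 -0.06191185  0.02      ]
```

```bash
python3 -m pendant '[[[0,0,0,0,0.0215],[0,0,0,0,0.0215],[0,0,0,0,0.0215],[0,0,0,0,0.0215],[0,0.064,-0.226,0,0],[0,0.064,-0.226,0,0],[0,0.064,-0.226,0,0],[0,0.064,-0.226,0,0],[0,0.064,-0.226,0,0],[0,0.064,-0.226,0,0],[0,0.064,-0.226,0,0],[0,0.064,-0.226,0,0],[0,0.064,-0.226,0,0],[0,0.064,-0.226,0,0],[0,0.064,-0.226,0,0],[0,0.064,-0.226,0,0],[0,0,0,0,0]]]' 15
cat > st.py <<'E'
from h import *
import sys
s=ctrl.read_state()
M=R.from_rotvec(s["tcp_rot"]).as_matrix();g=np.array([.5575,-.0260,0]);y=np.radians(-7.95)
G=R.from_euler('z',-y).as_matrix()
print("t",round(s["clock"],2),"tcp",s["tcp_pos"].round(4),"yaw",np.degrees(np.arctan2(M[1,0],M[0,0])).round(2),"tilt",M[2,2].round(5),"gauge",(G@(s["tcp_pos"]-g)).round(4),"F gauge",(G@s["wrist_force"]).round(2),"grip",s["grip_width"].round(4),"q",s["joint_positions"].round(2))
if len(sys.argv)>1:
    t=np.array([float(a) for a in sys.argv[1:4]]);print("tool delta/0.2:",(M.T@(t-s["tcp_pos"])/.2).round(4))
E
python3 st.py .4524 -.0124 .023
```

```text
clock: 2.0
tcp_pos: [0.4535, -0.0074, 0.2055]
tcp_rot: [-3.132, 0.203, -0.002]
wrist_force: [-0.9, -0.7, 0.9]
grip_width: 0.0468Traceback (most recent call last):
  File "st.py", line 6, in <module>
    print("t",round(s["clock"],2),"tcp",s["tcp_pos"].round(4),"yaw",np.degrees(np.arctan2(M[1,0],M[0,0])).round(2),"tilt",M[2,2].round(5),"gauge",(G@(s["tcp_pos"]-g)).round(4),"F gauge",(G@s["wrist_force"]).round(2),"grip",s["grip_width"].round(4),"q",s["joint_positions"].round(2))
                                                                                                                                                                                                                               ^^^^^^^^^^^^^^^^^^^^^
AttributeError: 'float' object has no attribute 'round'
```

```bash
sed -i 's/s\["grip_width"\].round(4)/round(s["grip_width"],4)/' st.py; python3 -m pendant '[[[0,0,0,0,0]]]' >/dev/null; python3 st.py .4524 -.0124 .023
```

```text
t 2.1 tcp [ 0.4518 -0.0117  0.2053] yaw -7.64 tilt -1.0 gauge [-0.1066 -0.0004  0.2053] F gauge [ 0.01 -0.63 -0.77] grip 0.0471 q [-0.18  0.09  1.75 -0.    1.31  1.53]
tool delta/0.2: [0.0038 0.0025 0.9116]
```

```bash
python3 -m pendant '[[[0,0.004,0.0025,0.23,0],[0,0,0,0.23,0],[0,0,0,0.23,0],[0,0,0,0.15,0],[0,0,0,0.07,0],[0,0,0,0,0],[0,0,0,0,0]]]' ; python3 st.py .4524 -.0124 .023; python3 - <<'E'
from h import *
crop(capture("top"),225,120,100,110,6,"t1");crop(capture("side"),170,150,150,110,5,"s1")
E
```

```text
clock: 2.8
tcp_pos: [0.4523, -0.0145, 0.0234]
tcp_rot: [3.134, -0.218, -0.001]
wrist_force: [-0.3, 0.3, 0.2]
grip_width: 0.0468
t 2.8 tcp [ 0.4523 -0.0145  0.0234] yaw -7.96 tilt -1.0 gauge [-0.1058 -0.0032  0.0234] F gauge [-0.37  0.28  0.21] grip 0.0468 q [-0.19  0.28  2.02 -0.    0.83  1.52]
tool delta/0.2: [-0.0009 -0.0107  0.0021]
```

View pics/t1.png

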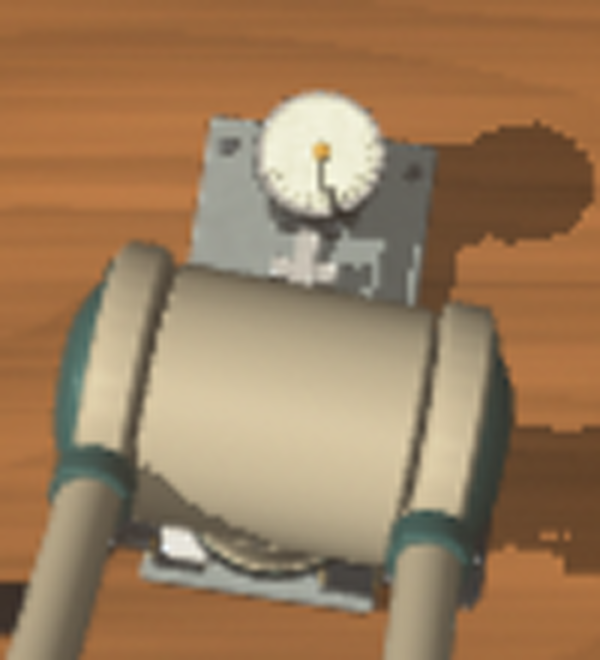

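View pics/s1.png

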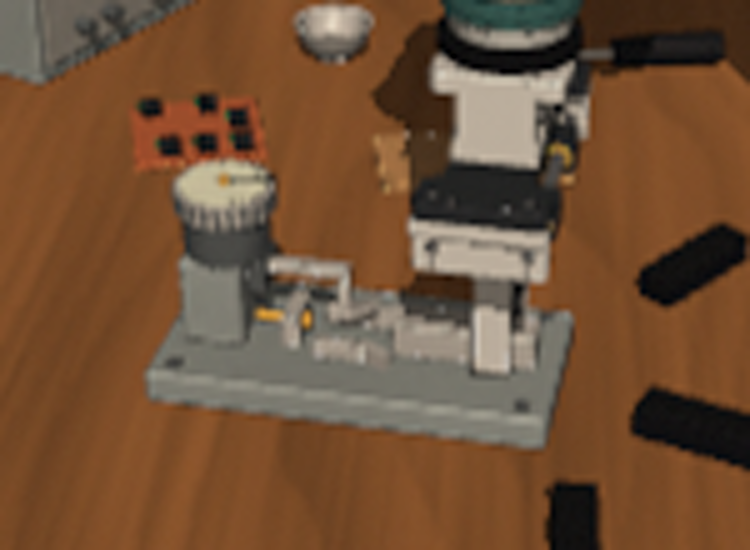

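The fingers straddle the master near its trailing end. The tool is about 2 mm off in gauge y because it was still settling, so I'll correct that and then close.

```bash
python3 -m pendant '[[[0,0,-0.0115,0,0],[0,0,0,0,0],[0,0,0,0,0],[1,0,0,0,0],[1,0,0,0,0],[1,0,0,0,0],[1,0,0,0,0],[1,0,0,0,0]]]' 18 ; python3 st.py
```

```text
clock: 3.7
tcp_pos: [0.4529, -0.0109, 0.0235]
tcp_rot: [3.134, -0.214, -0.0]
wrist_force: [-1.2, -2.1, 1.1]
grip_width: 0.024
t 3.7 tcp [ 0.4529 -0.0109  0.0235] yaw -7.8 tilt -1.0 gauge [-0.1057  0.0004  0.0235] F gauge [-0.9  -2.28  1.11] grip 0.024 q [-0.18  0.28  2.02 -0.    0.83  1.53]
```

```bash
python3 -m pendant '[[[1,0.01,0.0035,0,0],[1,0.015,0,0,0],[1,0.015,0,0,0],[1,0.015,0,0,0],[1,0.0075,0,0,0],[1,0.0075,0,0,0],[1,0,0,0,0]]]' 30 ; python3 st.py
```

```text
clock: 4.4
tcp_pos: [0.4631, -0.0124, 0.0235]
tcp_rot: [-3.133, 0.215, 0.011]
wrist_force: [-6.4, 1.3, 10.0]
grip_width: 0.0236
t 4.4 tcp [ 0.4631 -0.0124  0.0235] yaw -7.83 tilt -0.99997 gauge [-0.0954  0.0004  0.0235] F gauge [-6.56  0.41  9.97] grip 0.0236 q [-0.18  0.3   2.    0.    0.85  1.53]
```

```bash
python3 -m pendant '[[[1,0,0,0,0],[1,0,0,0,0]]]' >/dev/null ; python3 st.py;python3 - <<'E'
from h import *
crop(capture("side"),190,165,120,90,6,"s2")
E
```

```text
t 4.6 tcp [ 0.4631 -0.0124  0.0235] yaw -7.83 tilt -0.99997 gauge [-0.0954  0.0004  0.0235] F gauge [-7.08 -0.74  9.11] grip 0.0236 q [-0.18  0.3   2.    0.    0.85  1.53]
```

View pics/s2.png

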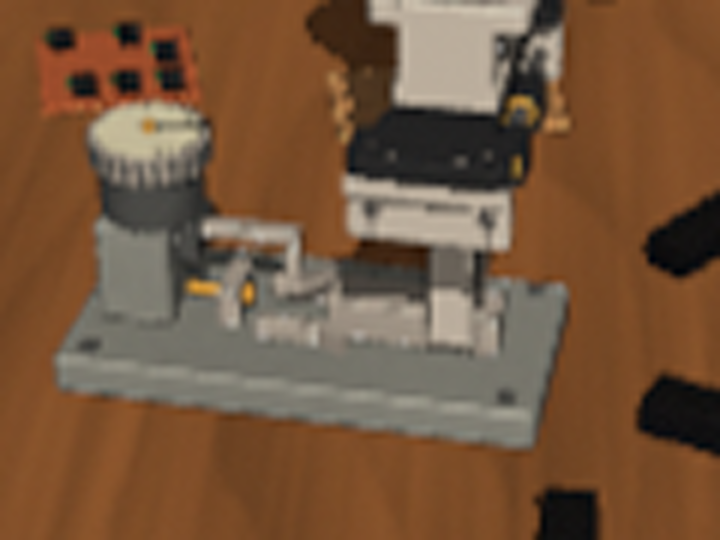

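```bash
python3 -m pendant '[[[1,0.0075,0,0,0],[1,0,0,0,0]]]' >/dev/null ; python3 st.py; python3 -c "
from h import *
s=ctrl.read_state();print(R.from_rotvec(s['tcp_rot']).as_matrix().round(4),s['moment'])"
```

```text
t 4.85 tcp [ 0.4647 -0.0126  0.0235] yaw -7.84 tilt -0.99998 gauge [-0.0938  0.0005  0.0235] F gauge [-6.95 -0.27  8.2 ] grip 0.0238 q [-0.18  0.3   1.99  0.    0.85  1.53]
[[ 9.906e-01 -1.364e-01 -6.800e-03]
 [-1.364e-01 -9.907e-01  1.600e-03]
 [-6.900e-03 -6.000e-04 -1.000e+00]] [ 0.04976367  1.23649144 -0.00526167]
```

```bash
python3 -m pendant '[[[1,0,0,-0.003,0],[1,0,0,0,0]]]' >/dev/null ; python3 st.py; python3 -m pendant '[[[1,0.0075,0,0,0],[1,0,0,0,0]]]' >/dev/null ; python3 st.py;
```

```text
t 5.05 tcp [ 0.4683 -0.0133  0.0238] yaw -7.84 tilt -1.0 gauge [-0.0901  0.0002  0.0238] F gauge [ 0.06  0.4  -3.37] grip 0.0239 q [-0.18  0.3   1.99  0.    0.85  1.53]
t 5.25 tcp [ 0.4703 -0.0137  0.0238] yaw -7.83 tilt -1.0 gauge [-0.0881  0.0001  0.0238] F gauge [ 0.35 -0.28 -3.74] grip 0.0239 q [-0.18  0.3   1.99  0.    0.85  1.53]
```

```bash
python3 -m pendant '[[[1,0.0075,0,0,0],[1,0.0075,0,0,0],[1,0.0075,0,0,0],[1,0.0075,0,0,0]]]' >/dev/null ; python3 st.py; python3 -m pendant '[[[1,0.0075,0,0,0],[1,0.0075,0,0,0],[1,0.0075,0,0,0]]]' >/dev/null ; python3 st.py;
```

```text
t 5.65 tcp [ 0.4744 -0.0143  0.0237] yaw -7.82 tilt -1.0 gauge [-0.084   0.0001  0.0237] F gauge [-2.45  0.22 -1.41] grip 0.024 q [-0.18  0.31  1.98 -0.    0.86  1.53]
t 5.95 tcp [ 0.4773 -0.0146  0.0235] yaw -7.82 tilt -0.99998 gauge [-0.081   0.0002  0.0235] F gauge [-7.45  0.62 -1.12] grip 0.0236 q [-0.18  0.32  1.97 -0.    0.86  1.53]
```

```bash
for i in 1 2; do python3 -m pendant '[[[1,0.0075,0,0,0],[1,0.0075,0,0,0],[1,0.0075,0,0,0]]]' >/dev/null ; python3 st.py; done
```

```text
t 6.25 tcp [ 0.4823 -0.0153  0.0237] yaw -7.82 tilt -0.99999 gauge [-0.076   0.0002  0.0237] F gauge [-2.8  -0.53 -1.93] grip 0.0238 q [-0.18  0.32  1.96 -0.    0.87  1.53]
t 6.55 tcp [ 0.4892 -0.0164  0.0239] yaw -7.82 tilt -1.0 gauge [-0.0689  0.0001  0.0239] F gauge [-2.97  1.   -2.98] grip 0.0237 q [-0.18  0.33  1.95 -0.    0.87  1.53]
```

```bash
for i in 1 2; do python3 -m pendant '[[[1,0.005,0,0,0],[1,0.005,0,0,0]]]' >/dev/null ; python3 st.py; done
```

```text
t 6.75 tcp [ 0.4912 -0.0167  0.024 ] yaw -7.83 tilt -1.0 gauge [-0.0669  0.0001  0.024 ] F gauge [-2.55 -0.12 -4.11] grip 0.0235 q [-0.18  0.33  1.94 -0.    0.87  1.53]
t 6.95 tcp [ 0.4931 -0.0169  0.024 ] yaw -7.83 tilt -1.0 gauge [-0.065   0.0001  0.024 ] F gauge [-1.76 -1.22 -3.98] grip 0.0235 q [-0.18  0.33  1.94 -0.    0.87  1.53]
```

```bash
for i in 1; do python3 -m pendant '[[[1,0.0025,0,0,0],[1,0.0025,0,0,0]]]' >/dev/null ; python3 st.py; done
```

```text
t 7.15 tcp [ 0.4941 -0.0171  0.024 ] yaw -7.82 tilt -1.0 gauge [-0.064   0.0001  0.024 ] F gauge [-2.45 -0.21 -4.5 ] grip 0.0239 q [-0.18  0.33  1.94 -0.    0.87  1.53]
```

```bash
python3 -m pendant '[[[1,0.0035,0,0,0],[1,0.0035,0,0,0]]]' >/dev/null ; python3 st.py
```

```text
t 7.35 tcp [ 0.4954 -0.0172  0.024 ] yaw -7.83 tilt -1.0 gauge [-0.0627  0.0001  0.024 ] F gauge [-2.5   0.88 -5.  ] grip 0.024 q [-0.18  0.34  1.93 -0.    0.87  1.53]
```

```bash
python3 -m pendant '[[[1,0.0035,0,0,0],[1,0.0035,0,0,0]]]' >/dev/null ; python3 st.py
```

```text
t 7.55 tcp [ 0.4968 -0.0174  0.024 ] yaw -7.82 tilt -1.0 gauge [-0.0613  0.0001  0.024 ] F gauge [-2.09  0.11 -4.53] grip 0.0237 q [-0.18  0.34  1.93 -0.    0.87  1.53]
```

```bash
python3 -m pendant '[[[1,0.0035,0,0,0],[1,0.0,0,0,0]]]' >/dev/null ; python3 st.py
```

```text
t 7.75 tcp [ 0.4977 -0.0175  0.0241] yaw -7.83 tilt -1.0 gauge [-0.0604  0.0001  0.0241] F gauge [-1.24 -0.61 -5.79] grip 0.0244 q [-0.17  0.34  1.93 -0.    0.87  1.53]
```

```bash
python3 -m pendant '[[[1,0.0035,0,0,0],[1,0.0035,0,0,0]]]' >/dev/null ; python3 st.py
```

```text
t 7.95 tcp [ 0.4988 -0.0177  0.0241] yaw -7.82 tilt -1.0 gauge [-0.0593  0.0001  0.0241] F gauge [-1.73  0.02 -5.72] grip 0.0237 q [-0.17  0.34  1.93 -0.    0.88  1.53]
```

```bash
python3 -m pendant '[[[1,0.0035,0,0,0],[1,0,0,0,0]]]' >/dev/null ; python3 st.py
```

```text
t 8.15 tcp [ 0.4998 -0.0178  0.0241] yaw -7.83 tilt -1.0 gauge [-0.0583  0.0001  0.0241] F gauge [-1.34  0.19 -4.61] grip 0.0238 q [-0.17  0.34  1.92 -0.    0.88  1.53]
```

```bash
python3 -m pendant '[[[1,0.0035,0,0,0],[1,0,0,0,0]]]' >/dev/null ; python3 st.py
```

```text
t 8.35 tcp [ 0.5004 -0.0179  0.0241] yaw -7.83 tilt -1.0 gauge [-0.0577  0.0001  0.0241] F gauge [-2.52 -0.56 -4.42] grip 0.0238 q [-0.17  0.34  1.92 -0.    0.88  1.53]
```

```bash
python3 -m pendant '[[[1,0.0035,0,0,0],[1,0.0,0,0,0]]]' >/dev/null ; python3 st.py
```

```text
t 8.55 tcp [ 0.5004 -0.0179  0.024 ] yaw -7.82 tilt -1.0 gauge [-0.0576  0.0001  0.024 ] F gauge [-2.49 -0.92 -4.09] grip 0.0239 q [-0.17  0.34  1.92 -0.    0.88  1.53]
```

```bash
python3 -m pendant '[[[1,0.0035,0,0,0],[1,0,0,0,0]]]' >/dev/null ; python3 st.py
```

```text
t 8.75 tcp [ 0.5005 -0.0179  0.0238] yaw -7.82 tilt -1.0 gauge [-0.0576  0.0001  0.0238] F gauge [-3.91 -1.01 -3.87] grip 0.0238 q [-0.17  0.34  1.92 -0.    0.88  1.53]
```

```bash
python3 -m pendant '[[[1,0.0035,0,0,0],[1,0,0,0,0]]]' >/dev/null ; python3 st.py
```

```text
t 8.95 tcp [ 0.5005 -0.0179  0.0237] yaw -7.82 tilt -0.99999 gauge [-0.0576  0.0001  0.0237] F gauge [-5.48 -0.69 -1.69] grip 0.0236 q [-0.17  0.34  1.92 -0.    0.88  1.53]
```

```bash
python3 -m pendant '[[[1,0.0035,0,0,0],[1,0,0,0,0]]]' >/dev/null ; python3 st.py
```

```text
t 9.15 tcp [ 0.5005 -0.0179  0.0237] yaw -7.82 tilt -0.99999 gauge [-0.0576  0.0001  0.0237] F gauge [-6.78 -0.76 -2.35] grip 0.0235 q [-0.17  0.34  1.92 -0.    0.88  1.53]
```

```bash
python3 -m pendant '[[[1,0.0035,0,0,0],[1,0,0,0,0]]]' >/dev/null ; python3 st.py
```

```text
t 9.35 tcp [ 0.5005 -0.0179  0.0236] yaw -7.81 tilt -0.99998 gauge [-0.0576  0.0002  0.0236] F gauge [-8.95 -1.42 -1.39] grip 0.0242 q [-0.17  0.35  1.92 -0.    0.88  1.53]
```

Motion has stopped at TCP gauge x = -57.6 mm and the force has risen to about 9 N, of which about 7 N is on the stop. The master is home, so I'll ease off, release and retreat.

```bash
python3 -m pendant '[[[1,-0.0075,0,0,0],[1,-0.0075,0,0,0],[1,0,0,0,0]]]' 15 >/dev/null ; python3 st.py; python3 -m pendant '[[[0.3,0,0,0,0],[0.3,0,0,0,0],[0.1,0,0,0,0],[0.1,0,0,0,0]]]' >/dev/null ; python3 st.py
```

```text
t 9.65 tcp [ 0.5008 -0.0183  0.0241] yaw -7.82 tilt -1.0 gauge [-0.0572 -0.0002  0.0241] F gauge [-3.43 -2.45 -4.97] grip 0.0241 q [-0.18  0.34  1.92 -0.    0.88  1.53]
t 10.05 tcp [ 0.5011 -0.0171  0.0246] yaw -7.88 tilt -1.0 gauge [-0.0571  0.001   0.0246] F gauge [-4.33  3.22  1.93] grip 0.0418 q [-0.17  0.34  1.92  0.    0.88  1.53]
```

```bash
python3 -m pendant '[[[0.1,0,0,0,0]]]' >/dev/null ; python3 st.py; python3 -m pendant '[[[0.1,0,0,-0.05,0],[0.1,0,0,-0.15,0],[0.1,0,0,-0.2,0],[0.1,0,0,-0.25,0],[0.1,0,0,-0.1,0],[0.1,0,0,0,0]]]' >/dev/null ; python3 st.py
python3 - <<'E'
from h import *
crop(capture("top"),235,115,90,110,5,"t3");crop(capture("side"),190,165,120,90,6,"s3")
E
```

```text
t 10.15 tcp [ 0.501  -0.0173  0.0243] yaw -7.85 tilt -1.0 gauge [-0.0572  0.0008  0.0243] F gauge [-4.8   0.81  1.49] grip 0.0424 q [-0.17  0.34  1.92  0.    0.88  1.53]
t 10.75 tcp [ 0.5055 -0.0191  0.179 ] yaw -7.81 tilt -0.99991 gauge [-0.0525 -0.0003  0.179 ] F gauge [ 0.34 -0.08  0.17] grip 0.0425 q [-0.17  0.18  1.7  -0.    1.24  1.53]
```

View pics/t3.png

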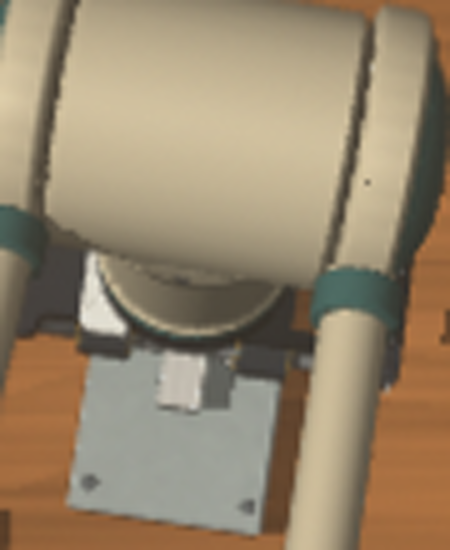

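View pics/s3.png

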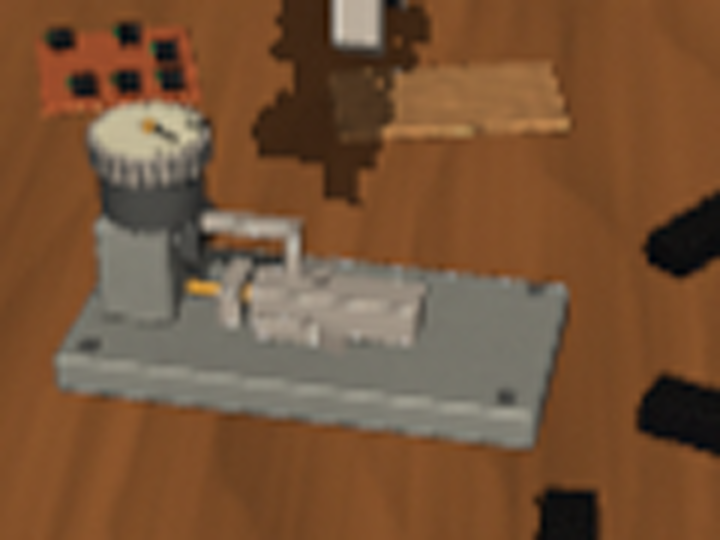

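```bash
python3 -m pendant '[[[-0.6,0,-0.24,-0.1,0],[-0.6,0,-0.24,-0.1,0],[-0.6,0,-0.24,0,0],[-0.6,0,-0.24,0,0],[-0.6,0,0,0,-0.0236],[-0.6,0,0,0,-0.0236],[-0.6,0,0,0,-0.0236],[-0.6,0,0,0,-0.0236],[-0.6,0,0,0,-0.0236],[-0.6,0,0,0,-0.0236],[-0.6,0,0,0,-0.0236],[-0.6,0,0,0,-0.0236],[-0.6,0,0,0,0]]]' >/dev/null ; python3 st.py
python3 - <<'E'
from h import *
c=capture("top")
crop(c,240,125,70,105,6,"t4");crop(c,263,128,32,32,18,"d4");crop(capture("side"),200,178,34,26,20,"ds4")
E
```

```text
t 12.15 tcp [0.5258 0.1684 0.2103] yaw 60.12 tilt -0.99999 gauge [-0.0583  0.1881  0.2103] F gauge [ 0.47 -0.68 -0.16] grip 0.0753 q [ 0.18  0.24  1.54 -0.    1.36  0.71]
```

View pics/t4.png

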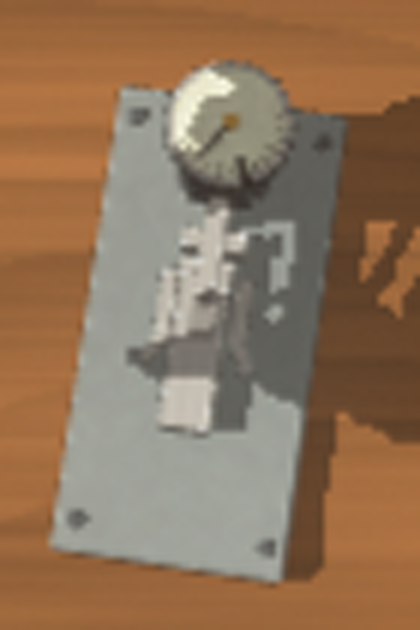

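View pics/d4.png

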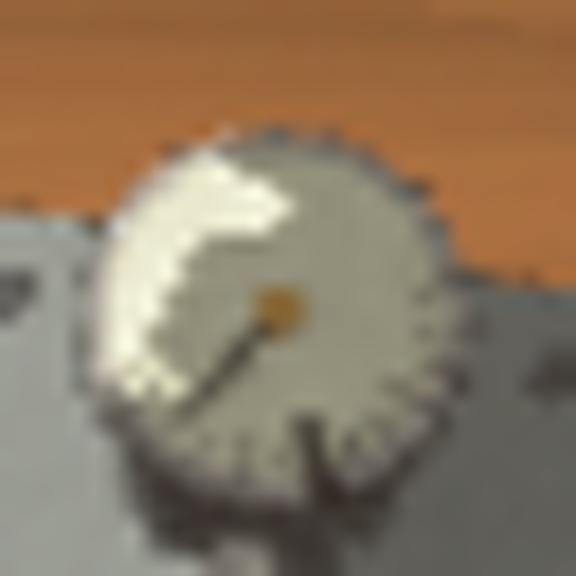

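View pics/ds4.png

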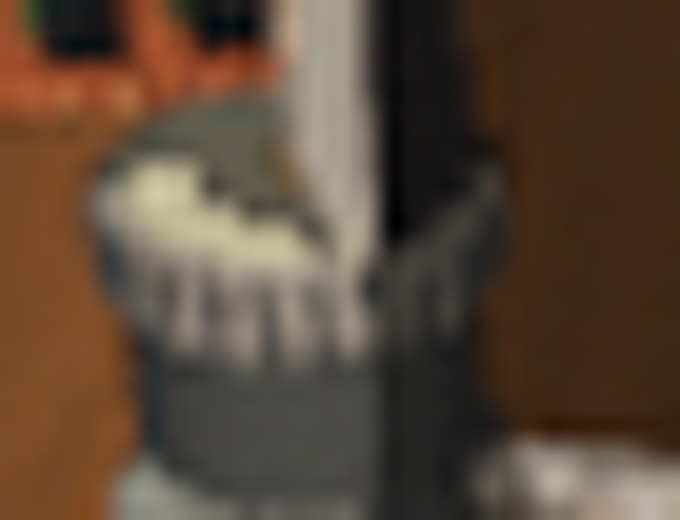

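```bash
python3 st.py .607 -.033 .17; python3 - <<'E'
from h import *
c=capture("top");P=lambda x,y,z:ray(c,(x+.5)/18-.5+263,(y+.5)/18-.5+128,z)
h=P(279,310,.115)
for n,p in(("tip",P(183,415,.114)),("zero",P(315,455,.113))):
    d=p-h;print(n,np.hypot(*d[:2]).round(4),np.degrees(np.arctan2(d[1],d[0])).round(1))
print(h)
E
```

```text
t 12.25 tcp [0.526  0.1684 0.211 ] yaw 59.97 tilt -1.0 gauge [-0.0581  0.1882  0.211 ] F gauge [-0.23 -0.49  0.13] grip 0.0751 q [ 0.18  0.24  1.54 -0.    1.36  0.71]
tool delta/0.2: [-0.6688  0.8551  0.2047]
tip 0.0208 137.9
zero 0.0217 -166.0
[ 0.60747733 -0.03363038  0.115     ]
```

```bash
python3 -m pendant '[[[-0.6,-0.134,0.171,0.03,0],[-0.6,-0.134,0.171,0.03,0],[-0.6,-0.134,0.171,0.04,0],[-0.6,-0.134,0.171,0.05,0],[-0.6,-0.133,0.171,0.055,0],[-0.6,0,0,0,0],[-0.6,0,0,0,0]]]' >/dev/null ; python3 st.py .607 -.033 .101
```

```text
t 13.0 tcp [ 0.6078 -0.0332  0.1705] yaw 59.95 tilt -1.0 gauge [ 5.080e-02 -1.000e-04  1.705e-01] F gauge [-0.39 -0.38  0.39] grip 0.0749 q [-0.17  0.35  1.49  0.    1.31  0.36]
tool delta/0.2: [-0.0012 -0.003   0.3477]
```

```bash
python3 -m pendant '[[[-0.6,-0.001,-0.002,0.15,0],[-0.6,0,0,0.12,0],[-0.6,0,0,0.077,0],[-0.6,0,0,0,0],[0,0,0,0,0],[0,0,0,0,0],[0,0,0,0,0],[0,0,0,0,0],[0,0,0,0,0]]]' 10 >/dev/null ; python3 st.py .607 -.033 .101
```

```text
t 13.9 tcp [ 0.6083 -0.0321  0.1035] yaw 60.13 tilt -1.0 gauge [0.0512 0.0009 0.1035] F gauge [-0.4   1.67  6.35] grip 0.0556 q [-0.17  0.4   1.59  0.    1.16  0.35]
tool delta/0.2: [-0.007  -0.0036  0.0126]
```

```bash
python3 -m pendant '[[[0,0,0,-0.012,0],[0,0,0,0,0]]]' >/dev/null ; python3 st.py; python3 -m pendant '[[[0,0,0,0,0.02],[0,0,0,0,0.02],[0,0,0,0,0.02],[0,0,0,0,0]]]' >/dev/null ; python3 st.py
```

```text
t 14.1 tcp [ 0.6083 -0.0322  0.1038] yaw 60.13 tilt -1.0 gauge [0.0511 0.0009 0.1038] F gauge [ 2.56  2.44 -6.37] grip 0.0559 q [-0.17  0.4   1.59  0.    1.16  0.35]
t 14.5 tcp [ 0.609  -0.0329  0.1038] yaw 38.52 tilt -1.0 gauge [0.052  0.0003 0.1038] F gauge [ 5.36  0.75 -7.76] grip 0.0557 q [-0.17  0.4   1.59  0.    1.16  0.73]
```

```bash
python3 -m pendant '[[[0,0,0,0.006,0.02],[0,0,0,0,0.02],[0,0,0,0,0.02],[0,0,0,0,0.02],[0,0,0,0,0.0142],[0,0,0,0,0],[0,0,0,0,0]]]' >/dev/null ; python3 st.py
python3 - <<'E'
from h import *
crop(capture("side"),190,165,120,90,6,"s5")
E
```

```text
t 15.2 tcp [ 0.6097 -0.0344  0.1038] yaw 4.77 tilt -0.99999 gauge [ 0.0528 -0.0011  0.1038] F gauge [ 4.22 -1.28 -3.84] grip 0.0559 q [-0.17  0.4   1.59 -0.    1.16  1.32]
```

View pics/s5.png

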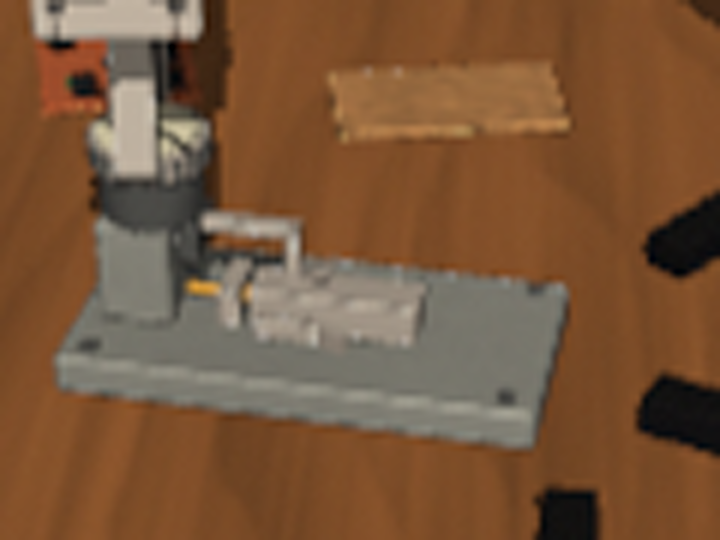

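```bash
python3 -m pendant '[[[-0.6,0,0,0,0],[-0.6,0,0,0,0],[-0.6,0,0,0,0],[-0.6,0,0,-0.15,0],[-0.6,0,0,-0.24,0],[-0.6,0,0.1,-0.1,0],[-0.6,0,0.24,0,0.009],[-0.6,0,0.24,0,0.009],[-0.6,0,0.24,0,0.009],[-0.6,0,0.1,0,0.009],[-0.6,0,0,0,0]]]' >/dev/null ; python3 st.py
python3 - <<'E'
from h import *
c=capture("top")
crop(c,263,128,32,32,18,"d6");s=capture("side");crop(s,200,178,34,26,20,"ds6");crop(s,190,165,120,90,6,"s6")
E
```

```text
t 16.35 tcp [ 0.6102 -0.2187  0.2009] yaw -8.56 tilt -1.0 gauge [ 0.0788 -0.1835  0.2009] F gauge [0.19 0.49 0.03] grip 0.0752 q [-0.45  0.39  1.34 -0.    1.41  1.27]
```

View pics/d6.png

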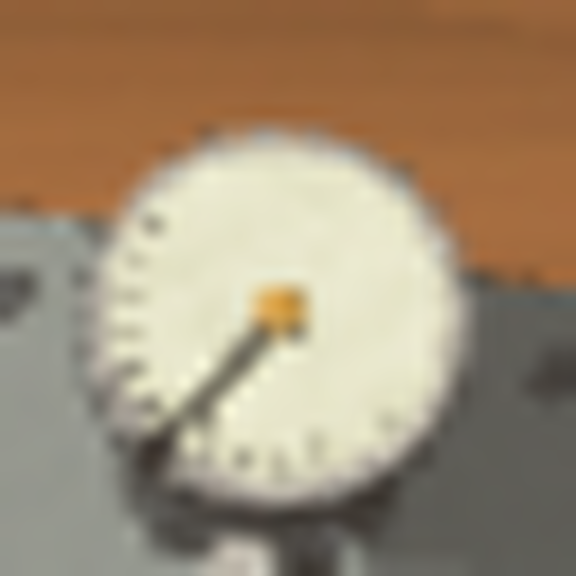

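View pics/ds6.png

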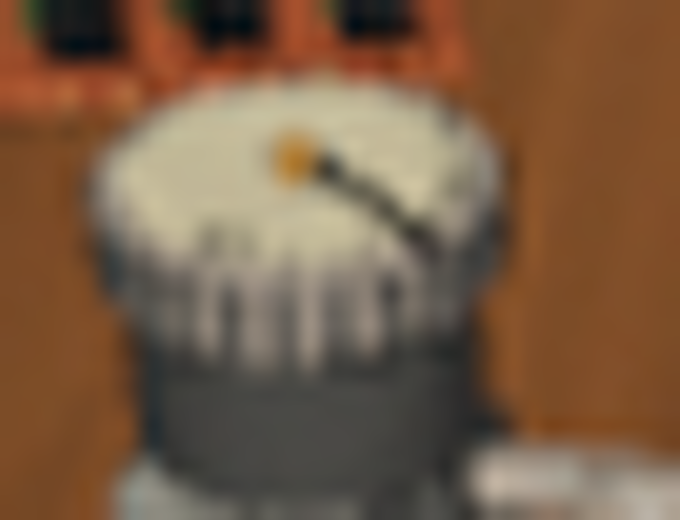

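View pics/s6.png

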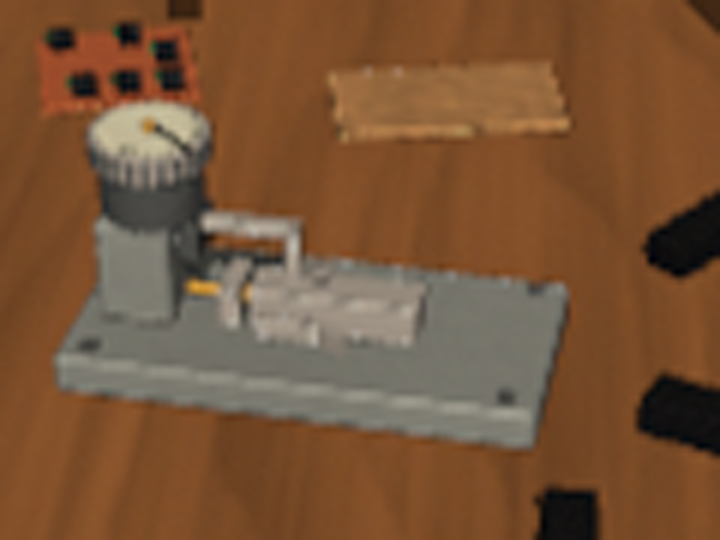

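```bash
python3 - <<'E'
from h import *
c=capture("top");s=capture("side")
h=ray(c,(279.5+.5)/18-.5+263,(309.5+.5)/18-.5+128,.1145)
for nm,cc,zs in(("top",c,.113),("side",s,.113)):
    g=cv2.cvtColor(cc["image"],cv2.COLOR_BGR2GRAY)
    if nm=="side": h=ray(s,(295+.5)/20-.5+200,(160+.5)/20-.5+178,.1165)
    for r in np.arange(.006,.0261,.002):
        a=np.radians(np.arange(90,190,1.));P=np.c_[h[0]+r*np.cos(a),h[1]+r*np.sin(a),0*a+zs]
        q=proj(cc,P).astype(np.float32);v=cv2.remap(g,q[:,0],q[:,1],cv2.INTER_CUBIC).astype(float)
        k=np.argmin(v[25:70])+25;w=np.clip(np.median(v)-20-v,0,None)*(abs(np.arange(100)-k)<14)
        print(nm,round(r*1e3),k+90,(w@np.degrees(a)/max(w.sum(),1e-9)).round(1),v.min().round())
E
```

```text
top 6 141 [0.  0.  0.  0.  0.  0.  0.  0.  0.  0.  0.  0.  0.  0.  0.  0.  0.  0.
 0.  0.  0.  0.  0.  0.  0.  0.  0.  0.  0.  0.  0.  0.  0.  0.1 0.3 0.8
 1.3 1.8 2.1 2.5 2.9 3.3 3.8 4.1 4.3 4.6 4.9 5.1 5.3 5.4 5.5 5.6 5.6 5.6
 5.6 5.5 5.4 5.3 5.2 4.9 4.7 4.4 4.  3.8 3.4 3.2 2.7 2.3 1.8 1.6 1.1 0.8
 0.1 0.  0.  0.  0.  0.  0.  0.  0.  0.  0.  0.  0.  0.  0.  0.  0.  0.
 0.  0.  0.  0.  0.  0.  0.  0.  0.  0. ] 114.0
top 8 141 [0.  0.  0.  0.  0.  0.  0.  0.  0.  0.  0.  0.  0.  0.  0.  0.  0.  0.
 0.  0.  0.  0.  0.  0.  0.  0.  0.  0.  0.  0.  0.  0.  0.4 0.7 1.1 1.4
 1.7 2.1 2.5 2.8 3.3 3.6 4.1 4.4 4.8 5.1 5.3 5.6 5.8 5.9 6.  6.1 6.1 6.1
 5.9 5.8 5.5 5.4 5.1 4.7 4.4 3.9 3.6 3.1 2.7 2.1 1.5 1.3 0.7 0.3 0.  0.
 0.  0.  0.  0.  0.  0.  0.  0.  0.  0.  0.  0.  0.  0.  0.  0.  0.  0.
 0.  0.  0.  0.  0.  0.  0.  0.  0.  0. ] 107.0
top 10 142 [0.  0.  0.  0.  0.  0.  0.  0.  0.  0.  0.  0.  0.  0.  0.  0.  0.  0.
 0.  0.  0.  0.  0.  0.  0.  0.  0.  0.  0.  0.  0.  0.  0.  0.  0.  0.3
 0.6 1.3 1.8 2.2 3.  3.5 3.9 4.7 5.  5.7 6.  6.4 6.6 7.  7.2 7.3 7.3 7.2
 7.1 6.9 6.6 6.1 5.4 5.  4.4 3
[... 8645 characters left out ...]
 0.   0.   0.   0.   0.
  0.   0.   0.   0.   0.   0.   0.   0.   0.   0.   0.   0.   0.   0.
  0.   0.   0.   0.   0.1  0.1  0.   0.   0.   0.   0.   0.   0.   0.
  0.   0. ] 61.0
side 26 142 [ 0.   0.   0.   0.   0.   0.   0.   0.   0.   0.   0.   0.   0.   0.
  0.   0.   0.   0.   0.   0.   0.   0.   0.   0.   0.   0.   0.   0.
  0.   0.   0.   0.   0.   0.   0.   0.   0.   0.   0.   0.   0.   0.
  0.   0.   0.   1.5  4.9  8.3 11.6 13.5 15.  15.8 16.2 15.  13.5 10.9
  7.9  5.6  2.3  0.   0.   0.   0.   0.   0.   0.   0.   0.   0.   0.
  0.   0.   0.   0.   0.   0.   0.   0.   0.   0.   0.   0.   0.   0.
  0.   0.   0.   0.   0.   0.   0.   0.   0.   0.   0.   0.   0.   0.
  0.   0. ] 66.0
```

```bash
python3 - <<'E'
from h import *
c=capture("top")
h0=ray(c,(279.5+.5)/18-.5+263,(309.5+.5)/18-.5+128,.1145)
for f in("d4","d6"):
    g=cv2.cvtColor(cv2.imread(f"pics/{f}.png"),cv2.COLOR_BGR2GRAY)
    for r in np.arange(.006,.0261,.002):
        a=np.radians(np.arange(110,215,1.));P=np.c_[h0[0]+r*np.cos(a),h0[1]+r*np.sin(a),0*a+.113]
        q=proj(c,P);x=((q[:,0]-263+.5)*18-.5).astype(np.float32);y=((q[:,1]-128+.5)*18-.5).astype(np.float32)
        v=cv2.remap(g,x,y,cv2.INTER_LINEAR).astype(float).ravel()
        def ctr(lo,hi):
            w=v[lo-110:hi-110];t=np.arange(lo,hi);b=np.clip(w.max()*.5+w.min()*.5-w,0,None);return (b@t/b.sum()).round(1),w.min()
        print(f,round(r*1e3),"ptr/mark",ctr(125,155),"old zero",ctr(182,206) if f=="d4" else "")
E
```

```text
d4 6 ptr/mark (np.float64(135.2), np.float64(91.0)) old zero (np.float64(202.5), np.float64(142.0))
d4 8 ptr/mark (np.float64(137.1), np.float64(78.0)) old zero (np.float64(182.5), np.float64(144.0))
d4 10 ptr/mark (np.float64(138.1), np.float64(82.0)) old zero (np.float64(187.5), np.float64(144.0))
d4 12 ptr/mark (np.float64(138.9), np.float64(87.0)) old zero (np.float64(182.0), np.float64(144.0))
d4 14 ptr/mark (np.float64(138.4), np.float64(89.0)) old zero (np.float64(187.6), np.float64(142.0))
d4 16 ptr/mark (np.float64(138.6), np.float64(90.0)) old zero (np.float64(192.9), np.float64(103.0))
d4 18 ptr/mark (np.float64(140.5), np.float64(102.0)) old zero (np.float64(193.8), np.float64(71.0))
d4 20 ptr/mark (np.float64(140.5), np.float64(102.0)) old zero (np.float64(193.4), np.float64(65.0))
d4 22 ptr/mark (np.float64(141.0), np.float64(118.0)) old zero (np.float64(193.4), np.float64(63.0))
d4 24 ptr/mark (np.float64(141.4), np.float64(124.0)) old zero (np.float64(193.6), np.float64(59.0))
d4 26 ptr/mark (np.float64(140.3), np.float64(103.0)) old zero (np.float64(194.4), np.float64(50.0))
d6 6 ptr/mark (np.float64(142.6), np.float64(114.0)) old zero 
d6 8 ptr/mark (np.float64(141.5), np.float64(107.0)) old zero 
d6 10 ptr/mark (np.float64(141.5), np.float64(106.0)) old zero 
d6 12 ptr/mark (np.float64(141.2), np.float64(118.0)) old zero 
d6 14 ptr/mark (np.float64(140.8), np.float64(117.0)) old zero 
d6 16 ptr/mark (np.float64(139.9), np.float64(114.0)) old zero 
d6 18 ptr/mark (np.float64(141.0), np.float64(105.0)) old zero 
d6 20 ptr/mark (np.float64(141.3), np.float64(122.0)) old zero 
d6 22 ptr/mark (np.float64(138.0), np.float64(120.0)) old zero 
d6 24 ptr/mark (np.float64(137.7), np.float64(86.0)) old zero 
d6 26 ptr/mark (np.float64(139.0), np.float64(57.0)) old zero
```

The zero mark now sits at about 138° and the clean pointer reading is about 138.5–139°, so they agree within roughly 1°. The side view shows them as one continuous line too. Next is the master.

```bash
python3 st.py .4961 -.0174 .17
```

```text
t 16.6 tcp [ 0.611  -0.2141  0.2015] yaw -8.18 tilt -1.0 gauge [ 0.079  -0.1789  0.2015] F gauge [0.58 0.1  0.32] grip 0.0755 q [-0.44  0.39  1.35  0.    1.41  1.27]
tool delta/0.2: [-0.7086 -0.8914  0.1583]
```

```bash
python3 -m pendant '[[[0,-0.118,-0.1486,0.026,0],[0,-0.118,-0.1486,0.026,0],[0,-0.118,-0.1486,0.026,0],[0,-0.118,-0.1486,0.026,0],[0,-0.118,-0.1486,0.026,0],[0,-0.118,-0.1486,0.026,0],[0,0,0,0,0],[0,0,0,0,0],[0,0,0,0,0]]]' >/dev/null; python3 st.py .4961 -.0174 .024
```

```text
t 17.5 tcp [ 0.4976 -0.0192  0.1707] yaw -8.27 tilt -1.0 gauge [-0.0603 -0.0016  0.1707] F gauge [ 0.53 -0.94  0.22] grip 0.0471 q [-0.18  0.18  1.72 -0.    1.24  1.54]
tool delta/0.2: [-0.0101 -0.0082  0.7333]
```

```bash
python3 -m pendant '[[[0,-0.01,-0.009,0.2,0],[0,0,0,0.24,0],[0,0,0,0.18,0],[0,0,0,0.1,0],[0,0,0,0.0125,0],[0,0,0,0,0],[0,0,0,0,0],[0,0,0,0,0]]]' >/dev/null; python3 st.py .4961 -.0174 .024
```

```text
t 18.3 tcp [ 0.4964 -0.0176  0.025 ] yaw -8.34 tilt -0.99999 gauge [-0.0616 -0.0002  0.025 ] F gauge [ 0.26 -0.15  0.03] grip 0.0473 q [-0.18  0.33  1.93 -0.    0.87  1.54]
tool delta/0.2: [-0.0018 -0.0009  0.005 ]
```

```bash
python3 -m pendant '[[[1,0,0,0,0],[1,0,0,0,0],[1,0,0,0,0],[1,0,0,0,0],[1,-0.01,0,0,0],[1,-0.015,0,0,0],[1,-0.015,0,0,0]]]' 30 >/dev/null; python3 st.py; python3 -m pendant '[[[1,-0.02,0,0,0],[1,-0.02,0,0,0],[1,-0.02,0,0,0],[1,-0.02,0,0,0],[1,-0.02,0,0,0],[1,-0.02,0,0,0],[1,-0.02,0,0,0],[1,-0.02,0,0,0],[1,-0.03,0,0,0],[1,-0.03,0,0,0],[1,-0.03,0,0,0]]]'  >/dev/null; python3 st.py
```

```text
t 19.0 tcp [ 0.4887 -0.0163  0.024 ] yaw -8.33 tilt -0.99999 gauge [-0.0695  0.0001  0.024 ] F gauge [ 5.34  1.19 -1.2 ] grip 0.0238 q [-0.18  0.33  1.95  0.    0.86  1.54]
t 20.1 tcp [ 0.4379 -0.0089  0.024 ] yaw -8.33 tilt -1.0 gauge [-0.1208  0.0004  0.024 ] F gauge [2.51 1.29 3.32] grip 0.0239 q [-0.18  0.26  2.05 -0.    0.82  1.54]
```

```bash
python3 -m pendant '[[[1,0,0,-0.03,0],[1,0,0,-0.1,0],[1,0,0,-0.2,0],[1,0,0,-0.1,0],[1,0,0,0,0]]]' 50 >/dev/null; python3 st.py .4546 -.2722 .1;python3 - <<'E'
from h import *
crop(capture("side"),190,130,150,110,5,"s7")
E
```

```text
t 20.6 tcp [ 0.4364 -0.0085  0.1106] yaw -8.32 tilt -1.0 gauge [-0.1224  0.0006  0.1106] F gauge [ 0.88  0.12 -3.38] grip 0.0238 q [-0.18  0.15  1.93 -0.    1.06  1.54]
tool delta/0.2: [0.2811 1.2914 0.0529]
```

View pics/s7.png

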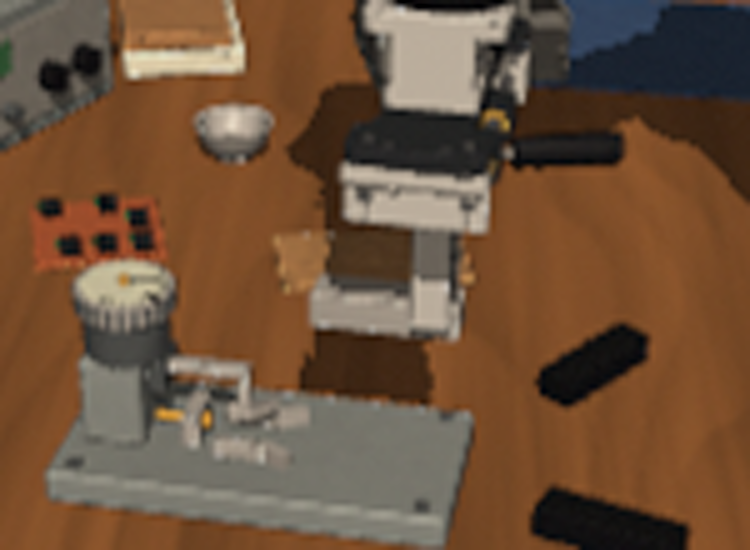

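The master is held level in the fingers with its nose at (315,305) and is clear of the channel. The pointer has returned to its rest position. Next I'll carry the master to the pad.

```bash
python3 -m pendant '[[[1,0.02,0.1,0,0],[1,0.04,0.18,0,0],[1,0.045,0.2,0,0],[1,0.045,0.2,0,0],[1,0.045,0.2,0,0],[1,0.04,0.18,0,0],[1,0.03,0.13,0,0],[1,0.016,0.1,0,0],[1,0,0,0,0],[1,0,0,0,0],[1,0,0,0,0]]]' >/dev/null; python3 st.py .4546 -.2722 .0085
```

```text
t 21.75 tcp [ 0.4543 -0.2701  0.108 ] yaw -8.3 tilt -0.99999 gauge [-0.0685 -0.2561  0.108 ] F gauge [-0.03  0.37 -3.84] grip 0.0233 q [-0.67  0.28  1.75  0.    1.11  1.05]
tool delta/0.2: [0.0051 0.0113 0.4977]
```

```bash
python3 -m pendant '[[[1,0.004,0.008,0.15,0],[1,0,0,0.15,0],[1,0,0,0.12,0],[1,0,0,0.04,0],[1,0,0,0.02,0],[1,0,0,0,0],[1,0,0,0,0]]]' >/dev/null; python3 st.py .4546 -.2722 .0085
```

```text
t 22.45 tcp [ 0.4573 -0.2743  0.0147] yaw -8.31 tilt -1.0 gauge [-0.0649 -0.2598  0.0147] F gauge [ 1.43 -0.27 -3.63] grip 0.0235 q [-0.67  0.39  1.87 -0.    0.88  1.04]
tool delta/0.2: [-0.0147 -0.0086  0.0312]
```

```bash
python3 -m pendant '[[[1,0,0,0.01,0],[1,0,0,0.01,0],[1,0,0,0,0]]]' >/dev/null; python3 st.py;  python3 -m pendant '[[[1,0,0,0.005,0],[1,0,0,0.005,0],[1,0,0,0,0]]]' >/dev/null; python3 st.py
```

```text
t 22.75 tcp [ 0.4563 -0.274   0.0098] yaw -8.33 tilt -1.0 gauge [-0.0659 -0.2596  0.0098] F gauge [ 0.42  0.12 -2.91] grip 0.0236 q [-0.67  0.4   1.87 -0.    0.87  1.04]
t 23.05 tcp [ 0.4564 -0.274   0.008 ] yaw -8.33 tilt -1.0 gauge [-0.0658 -0.2596  0.008 ] F gauge [-1.    0.12  0.39] grip 0.0236 q [-0.67  0.4   1.87 -0.    0.87  1.04]
```

```bash
python3 -m pendant '[[[0.2,0,0,0,0],[0.2,0,0,0,0],[0.2,0,0,0,0],[0,0,0,-0.05,0],[0,0,0,-0.15,0],[0,0,0,-0.24,0],[0,0,0,-0.24,0],[0,0,0,-0.24,0],[0,0,0,0,0]]]' >/dev/null; python3 st.py; python3 - <<'E'
from h import *
c=capture("top");crop(c,325,150,80,80,7,"t8");s=capture("side");crop(s,190,130,150,110,5,"s8")
E
```

```text
t 23.95 tcp [ 0.4601 -0.2767  0.1996] yaw -8.32 tilt -0.99988 gauge [-0.0617 -0.2618  0.1996] F gauge [0.09 0.06 0.02] grip 0.047 q [-0.67  0.21  1.61  0.    1.31  1.04]
```

View pics/s8.png

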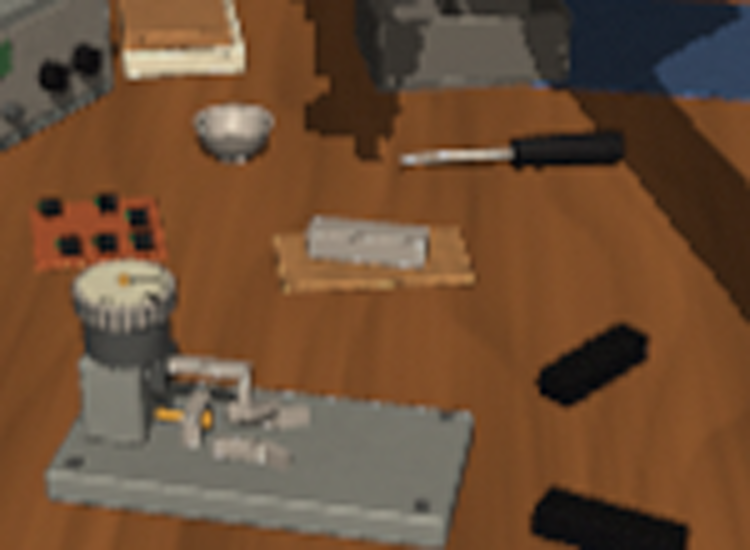

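The master lies flat on the pad, at (368,242). Next is the spacer.

```bash
python3 -m pendant '[[[0,0,0,0,-0.0117]]]' >/dev/null; python3 st.py .4828 .2699 .2
```

```text
t 24.15 tcp [ 0.4555 -0.2732  0.1906] yaw -4.01 tilt -1.0 gauge [-0.0669 -0.2589  0.1906] F gauge [-0.56  0.48 -0.51] grip 0.0473 q [-0.67  0.22  1.62 -0.    1.3   0.97]
tool delta/0.2: [-0.0536 -2.7183 -0.0436]
```

```bash
python3 -m pendant '[[[0,-0.004,-0.1,-0.02,0],[0,-0.004,-0.22,-0.02,0],[0,-0.004,-0.235,0,0],[0,-0.004,-0.235,0,0],[0,-0.004,-0.235,0,0],[0,-0.004,-0.235,0,0],[0,-0.004,-0.235,0,0],[0,-0.004,-0.235,0,0],[0,-0.004,-0.235,0,0],[0,-0.004,-0.235,0,0],[0,-0.004,-0.2,0,0],[0,-0.004,-0.15,0,0],[0,-0.004,-0.1,0,0],[0,0,-0.1,0,0],[0,0,-0.2,0,0],[0,0,0,0,0],[0,0,0,0,0]]]' >/dev/null; python3 st.py .4828 .2699 .0045
```

```text
t 25.85 tcp [0.487  0.3151 0.1973] yaw -4.02 tilt -0.99999 gauge [-0.117   0.3281  0.1973] F gauge [ 0.52  0.4  -0.68] grip 0.0469 q [ 0.45  0.29  1.5  -0.    1.35  2.1 ]
tool delta/0.2: [-0.0016  0.2244  0.9649]
```

```bash
python3 -m pendant '[[[0,0,0.15,0.1,0],[0,0,0.075,0.2,0],[0,0,0,0.2,0],[0,0,0,0,0],[0,0,0,0,0],[0,0,0,0,0]]]' >/dev/null; python3 st.py .4828 .2699 .0045; python3 - <<'E'
from h import *
c=capture("top");crop(c,325,150,80,80,7,"t9");s=capture("side");crop(s,190,230,130,100,5,"s9")
E
```

```text
t 26.45 tcp [0.4866 0.2708 0.1014] yaw -4.13 tilt -0.99999 gauge [-0.1113  0.2841  0.1014] F gauge [-0.18 -0.22  0.64] grip 0.0472 q [ 0.38  0.33  1.71 -0.    1.11  2.03]
tool delta/0.2: [-0.0201  0.0063  0.4846]
```

View pics/t9.png

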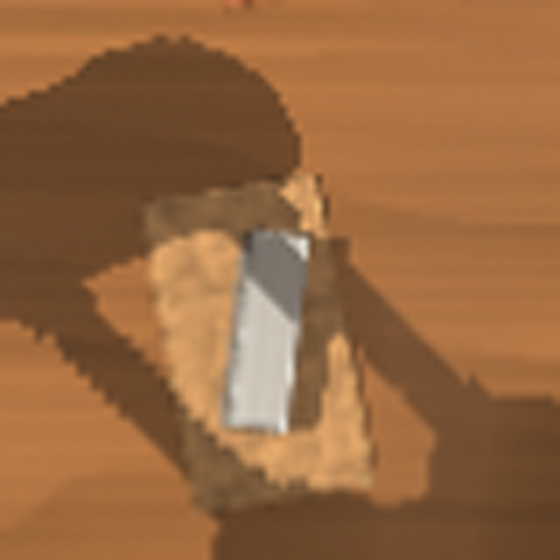

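View pics/s9.png

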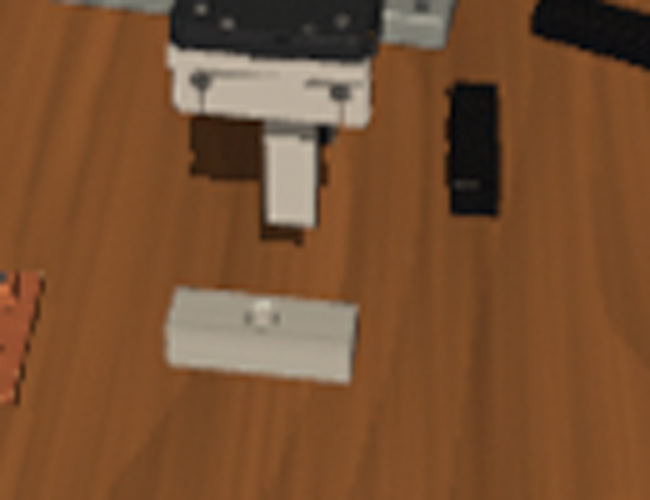

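```bash
python3 -m pendant '[[[0,-0.02,0.005,0.15,0],[0,0,0,0.15,0],[0,0,0,0.12,0],[0,0,0,0.05,0],[0,0,0,0,0],[0,0,0,0,0]]]' >/dev/null; python3 st.py .4828 .2699 .0045
```

```text
t 27.15 tcp [0.4822 0.2703 0.0068] yaw -4.1 tilt -1.0 gauge [-0.1155  0.2831  0.0068] F gauge [ 0.41 -0.67  0.12] grip 0.047 q [ 0.39  0.43  1.83 -0.    0.88  2.03]
tool delta/0.2: [0.003  0.0019 0.0117]
```

```bash
python3 -m pendant '[[[0,0.002,0.002,0.01,0],[0,0,0,0,0],[1,0,0,0,0],[1,0,0,0,0],[1,0,0,0,0],[1,0,0,0,0],[1,0,0,0,0]]]' 40 >/dev/null; python3 st.py; python3 -m pendant '[[[1,0,0,-0.05,0],[1,0,0,-0.15,0],[1,0,0,-0.2,0],[1,0,0,-0.1,0],[1,0,0,0,0.006],[1,0,0,0,0.006]]]' >/dev/null; python3 st.py; python3 - <<'E'
from h import *
s=capture("side");crop(s,190,180,130,150,4,"s10")
E
```

```text
t 27.85 tcp [0.4815 0.2693 0.0037] yaw -4.12 tilt -1.0 gauge [-0.1161  0.282   0.0037] F gauge [-0.59 -0.31  1.3 ] grip 0.0234 q [ 0.38  0.43  1.83 -0.    0.88  2.03]
t 28.45 tcp [0.4818 0.2695 0.1052] yaw -8.52 tilt -1.0 gauge [-0.1158  0.2822  0.1052] F gauge [ 0.29  0.54 -1.8 ] grip 0.0234 q [ 0.38  0.32  1.71 -0.    1.11  2.1 ]
```

View pics/s10.png

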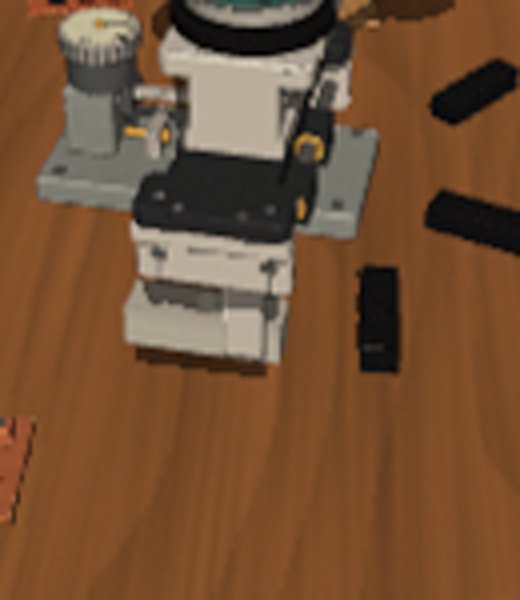

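```bash
python3 st.py .4387 -.0091 .105
```

```text
t 28.5 tcp [0.4814 0.2693 0.1046] yaw -8.57 tilt -1.0 gauge [-0.1162  0.282   0.1046] F gauge [-0.94 -0.33 -1.39] grip 0.0239 q [ 0.38  0.32  1.71 -0.    1.11  2.1 ]
tool delta/0.2: [-0.0038  1.4085 -0.0025]
```

```bash
python3 -m pendant '[[[1,-0.004,0.1,0,-0.001],[1,0,0.18,0,0],[1,0,0.2,0,0],[1,0,0.2,0,0],[1,0,0.2,0,0],[1,0,0.2,0,0],[1,0,0.15,0,0],[1,0,0.1,0,0],[1,0,0.05,0,0],[1,0,0.028,0,0],[1,0,0,0,0],[1,0,0,0,0],[1,0,0,0,0]]]' >/dev/null; python3 st.py .4387 -.0091 .028
```

```text
t 29.8 tcp [ 0.441  -0.0086  0.1036] yaw -8.01 tilt -1.0 gauge [-0.1178  0.0012  0.1036] F gauge [-0.18 -0.24 -0.65] grip 0.0235 q [-0.18  0.16  1.94  0.    1.04  1.53]
tool delta/0.2: [-0.0111  0.0044  0.3779]
```

```bash
python3 -m pendant '[[[1,-0.01,0.005,0.12,0],[1,0,0,0.12,0],[1,0,0,0.09,0],[1,0,0,0.04,0],[1,0,0,0,0],[1,0,0,0,0],[1,0,0,0,0]]]' >/dev/null; python3 st.py .4387 -.0091 .024; python3 - <<'E'
from h import *
s=capture("side");crop(s,190,165,120,90,6,"s11")
E
```

```text
t 30.5 tcp [ 0.4398 -0.0101  0.0305] yaw -8.06 tilt -1.0 gauge [-0.1188 -0.0006  0.0305] F gauge [ 0.15 -0.12 -1.71] grip 0.0234 q [-0.18  0.26  2.04 -0.    0.84  1.53]
tool delta/0.2: [-0.0062 -0.0043  0.0323]
```

View pics/s11.png

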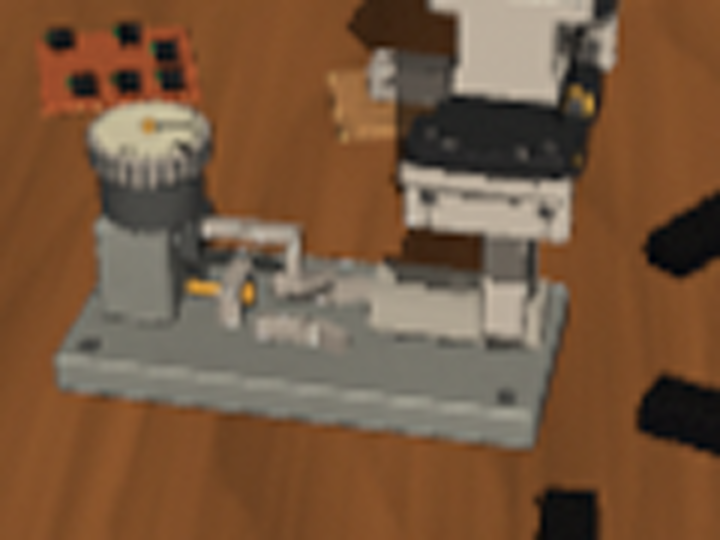

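```bash
python3 -m pendant '[[[1,0,-0.003,0.01,0],[1,0,0,0.01,0],[1,0,0,0.007,0],[1,0,0,0,0],[1,0,0,0,0]]]' >/dev/null; python3 st.py; python3 -m pendant '[[[1,0,0,0.003,0],[1,0,0,0,0]]]' 30 >/dev/null; python3 st.py
```

```text
t 31.05 tcp [ 0.4388 -0.0095  0.0241] yaw -8.08 tilt -1.0 gauge [-1.198e-01 -1.000e-04  2.410e-02] F gauge [-0.4  -0.56 -1.38] grip 0.0237 q [-0.18  0.27  2.05 -0.    0.83  1.53]
t 31.25 tcp [ 0.439  -0.0095  0.0237] yaw -8.07 tilt -1.0 gauge [-1.196e-01 -1.000e-04  2.370e-02] F gauge [-0.54 -0.26  0.29] grip 0.0236 q [-0.18  0.27  2.05 -0.    0.82  1.53]
```

```bash
python3 -m pendant '[[[1,0.005,0,-0.003,0],[1,0.01,0,0,0],[1,0.01,0,0,0],[1,0.01,0,0,0],[1,0.01,0,0,0],[1,0.01,0,0,0]]]' >/dev/null; python3 st.py
```

```text
t 31.85 tcp [ 0.45   -0.0111  0.0242] yaw -8.07 tilt -1.0 gauge [-1.085e-01 -1.000e-04  2.420e-02] F gauge [-0.32 -0.28 -1.39] grip 0.0235 q [-0.18  0.28  2.03 -0.    0.83  1.53]
```

```bash
python3 -m pendant '[[[1,0.01,0,0,0],[1,0.01,0,0,0],[1,0.01,0,0,0],[1,0.01,0,0,0],[1,0.0075,0,0,0],[1,0.0075,0,0,0]]]' >/dev/null; python3 st.py
```

```text
t 32.45 tcp [ 0.4608 -0.0126  0.0242] yaw -8.08 tilt -1.0 gauge [-0.0976 -0.0001  0.0242] F gauge [ 0.6   0.67 -1.13] grip 0.0237 q [-0.18  0.29  2.01 -0.    0.84  1.53]
```

```bash
python3 -m pendant '[[[1,0.0075,0,0,0],[1,0.0075,0,0,0],[1,0.0075,0,0,0],[1,0.0075,0,0,0]]]' >/dev/null; python3 st.py
```

```text
t 32.85 tcp [ 0.4667 -0.0134  0.0242] yaw -8.08 tilt -1.0 gauge [-0.0917 -0.0001  0.0242] F gauge [-0.31  0.14 -1.34] grip 0.0238 q [-0.18  0.3   1.99 -0.    0.85  1.53]
```

```bash
python3 -m pendant '[[[1,0.0075,0,0,0],[1,0.0075,0,0,0],[1,0.0075,0,0,0],[1,0.0075,0,0,0]]]' >/dev/null; python3 st.py
```

```text
t 33.25 tcp [ 0.4693 -0.0137  0.0238] yaw -8.06 tilt -0.99998 gauge [-0.089   0.      0.0238] F gauge [-7.51 -0.38  2.65] grip 0.0237 q [-0.18  0.31  1.98 -0.    0.86  1.53]
```

```bash
python3 -m pendant '[[[1,0.0075,0,0,0],[1,0.0075,0,0,0],[1,0.0075,0,0,0]]]' >/dev/null; python3 st.py
```

```text
t 33.55 tcp [ 0.4722 -0.014   0.0238] yaw -8.07 tilt -0.99996 gauge [-0.0861  0.0001  0.0238] F gauge [-11.02   0.83   6.14] grip 0.0238 q [-0.18  0.31  1.98 -0.    0.86  1.53]
```

```bash
python3 -m pendant '[[[1,0.005,0,-0.002,0],[1,0.005,0,0,0]]]' >/dev/null; python3 st.py
```

```text
t 33.75 tcp [ 0.474  -0.0143  0.0239] yaw -8.06 tilt -0.99995 gauge [-0.0843  0.0001  0.0239] F gauge [-10.51  -0.23   3.54] grip 0.0233 q [-0.18  0.31  1.97 -0.    0.87  1.53]
```

```bash
python3 -m pendant '[[[1,0.005,0,0,0],[1,0.005,0,0,0]]]' >/dev/null; python3 st.py
```

```text
t 33.95 tcp [ 0.4746 -0.0143  0.0238] yaw -8.06 tilt -0.99992 gauge [-0.0837  0.0001  0.0238] F gauge [-10.64   0.21   6.24] grip 0.0239 q [-0.18  0.32  1.97 -0.    0.87  1.54]
```

```bash
python3 -m pendant '[[[1,0.005,0,-0.001,0],[1,0.0,0,0,0]]]' 40 >/dev/null; python3 st.py
```

```text
t 34.15 tcp [ 0.4798 -0.0152  0.0242] yaw -8.07 tilt -0.99999 gauge [-0.0784 -0.      0.0242] F gauge [-1.5  -0.34 -4.3 ] grip 0.0237 q [-0.18  0.32  1.96 -0.    0.86  1.54]
```

```bash
python3 -m pendant '[[[1,0.005,0,-0.001,0],[1,0.0,0,0,0]]]' >/dev/null; python3 st.py
```

```text
t 34.35 tcp [ 0.4829 -0.0157  0.0246] yaw -8.08 tilt -1.0 gauge [-0.0753 -0.0002  0.0246] F gauge [-1.81  0.5  -4.38] grip 0.0236 q [-0.18  0.32  1.96 -0.    0.86  1.54]
```

```bash
python3 -m pendant '[[[1,0.005,0,0.001,0],[1,0.005,0,0.001,0],[1,0.005,0,0,0],[1,0.005,0,0,0],[1,0,0,0,0]]]' >/dev/null; python3 st.py
```

```text
t 34.85 tcp [ 0.4873 -0.0163  0.0246] yaw -8.08 tilt -1.0 gauge [-0.0709 -0.0001  0.0246] F gauge [-1.77  0.45 -4.4 ] grip 0.0236 q [-0.18  0.32  1.95 -0.    0.87  1.54]
```

```bash
python3 -m pendant '[[[1,0.005,0,0,0],[1,0.005,0,0,0],[1,0.005,0,0,0],[1,0,0,0,0]]]' >/dev/null; python3 st.py
```

```text
t 35.25 tcp [ 0.4902 -0.0168  0.0246] yaw -8.08 tilt -1.0 gauge [-0.0679 -0.0002  0.0246] F gauge [-1.76 -0.05 -3.98] grip 0.0237 q [-0.18  0.33  1.94 -0.    0.87  1.54]
```

```bash
python3 -m pendant '[[[1,0.005,0,0.002,0],[1,0.0035,0,0,0],[1,0,0,0,0]]]' >/dev/null; python3 st.py
```

```text
t 35.55 tcp [ 0.4918 -0.017   0.0242] yaw -8.07 tilt -1.0 gauge [-0.0663 -0.0002  0.0242] F gauge [-1.28 -0.01 -4.48] grip 0.024 q [-0.18  0.33  1.94 -0.    0.87  1.54]
```

```bash
python3 -m pendant '[[[1,0.0035,0,0,0],[1,0.0035,0,0,0],[1,0,0,0,0]]]' >/dev/null; python3 st.py
```

```text
t 35.85 tcp [ 0.4931 -0.0172  0.0242] yaw -8.08 tilt -1.0 gauge [-0.065  -0.0002  0.0242] F gauge [-1.27 -0.07 -5.11] grip 0.0234 q [-0.18  0.33  1.94 -0.    0.87  1.54]
```

```bash
python3 -m pendant '[[[1,0.0035,0,0,0],[1,0.0035,0,0,0],[1,0,0,0,0]]]' >/dev/null; python3 st.py
```

```text
t 36.15 tcp [ 0.4946 -0.0174  0.0242] yaw -8.08 tilt -1.0 gauge [-0.0635 -0.0002  0.0242] F gauge [-0.63 -0.81 -3.97] grip 0.0242 q [-0.18  0.33  1.94 -0.    0.87  1.54]
```

```bash
python3 -m pendant '[[[1,0.0035,0,0,0],[1,0.0035,0,0,0],[1,0,0,0,0]]]' >/dev/null; python3 st.py
```

```text
t 36.45 tcp [ 0.4959 -0.0176  0.0242] yaw -8.08 tilt -1.0 gauge [-0.0622 -0.0002  0.0242] F gauge [-1.25  0.54 -4.48] grip 0.0235 q [-0.18  0.34  1.93 -0.    0.87  1.54]
```

```bash
python3 -m pendant '[[[1,0.0035,0,0,0],[1,0.0035,0,0,0],[1,0,0,0,0]]]' >/dev/null; python3 st.py
```

```text
t 36.75 tcp [ 0.4972 -0.0178  0.0242] yaw -8.08 tilt -1.0 gauge [-0.0609 -0.0002  0.0242] F gauge [-1.75 -0.21 -4.26] grip 0.0234 q [-0.18  0.34  1.93 -0.    0.87  1.54]
```

```bash
python3 -m pendant '[[[1,0.0035,0,0,0],[1,0,0,0,0]]]' >/dev/null; python3 st.py
```

```text
t 36.95 tcp [ 0.4972 -0.0178  0.0241] yaw -8.07 tilt -1.0 gauge [-0.0609 -0.0002  0.0241] F gauge [-3.12 -0.88 -2.65] grip 0.0234 q [-0.18  0.34  1.93 -0.    0.88  1.54]
```

Stop contact at -60.9 mm, with the force now rising. I'll press gently to about 8 N.

```bash
python3 -m pendant '[[[1,0.0035,0,0,0],[1,0.0035,0,0,0],[1,0,0,0,0]]]' >/dev/null; python3 st.py
```

```text
t 37.25 tcp [ 0.4971 -0.0177  0.0239] yaw -8.07 tilt -0.99999 gauge [-0.0609 -0.0002  0.0239] F gauge [-6.29 -0.57 -1.82] grip 0.0236 q [-0.18  0.34  1.93 -0.    0.88  1.54]
```

```bash
python3 -m pendant '[[[1,0.0035,0,0,0],[1,0.0035,0,0,0],[1,0,0,0,0]]]' >/dev/null; python3 st.py
```

```text
t 37.55 tcp [ 0.4972 -0.0177  0.0238] yaw -8.06 tilt -0.99998 gauge [-0.0609 -0.0001  0.0238] F gauge [-7.87  0.37 -0.54] grip 0.0237 q [-0.18  0.34  1.93 -0.    0.88  1.54]
```

```bash
python3 -m pendant '[[[1,-0.0075,0,0,0],[1,-0.0075,0,0,0],[1,0,0,0,0]]]' 15 >/dev/null ; python3 st.py; python3 -m pendant '[[[0.3,0,0,0,0],[0.3,0,0,0,0],[0.25,0,0,0,0],[0.25,0,0,0,0]]]' >/dev/null ; python3 st.py
```

```text
t 37.85 tcp [ 0.4974 -0.0177  0.0241] yaw -8.07 tilt -1.0 gauge [-0.0607 -0.0001  0.0241] F gauge [-4.01 -0.21 -4.07] grip 0.0239 q [-0.18  0.34  1.93 -0.    0.87  1.54]
t 38.25 tcp [ 0.4991 -0.0181  0.0248] yaw -8.08 tilt -1.0 gauge [-0.059  -0.0002  0.0248] F gauge [-0.3  -0.76 -0.64] grip 0.0352 q [-0.18  0.34  1.93 -0.    0.87  1.54]
```

Clean release with zero forces. Now lift off and check.

```bash
python3 -m pendant '[[[0.25,0,0,-0.05,0],[0.25,0,0,-0.15,0],[0.25,0,0,-0.24,0],[0.25,0,0,-0.24,0],[0.25,0,0,-0.15,0],[0.25,-0.1,0.1,0,0],[0.25,-0.1,0.2,0,0],[0.25,0,0.23,0,0],[0.25,0,0.23,0,0],[0.25,0,0.15,0,0],[0.25,0,0,0,0],[0.25,0,0,0,0]]]' >/dev/null; python3 st.py
python3 - <<'E'
from h import *
c=capture("top");cv2.imwrite("pics/top12.png",cv2.resize(c["image"],(768,576),interpolation=cv2.INTER_CUBIC))
crop(c,240,125,70,105,6,"t12");crop(c,263,128,32,32,18,"d12");s=capture("side");crop(s,190,130,150,120,5,"s12")
E
```

```text
t 39.45 tcp [ 0.4324 -0.1925  0.1907] yaw -8.18 tilt -1.0 gauge [-0.1009 -0.1822  0.1907] F gauge [0.16 0.41 0.33] grip 0.0349 q [-0.57  0.13  1.73  0.    1.28  1.15]
```

View pics/top12.png

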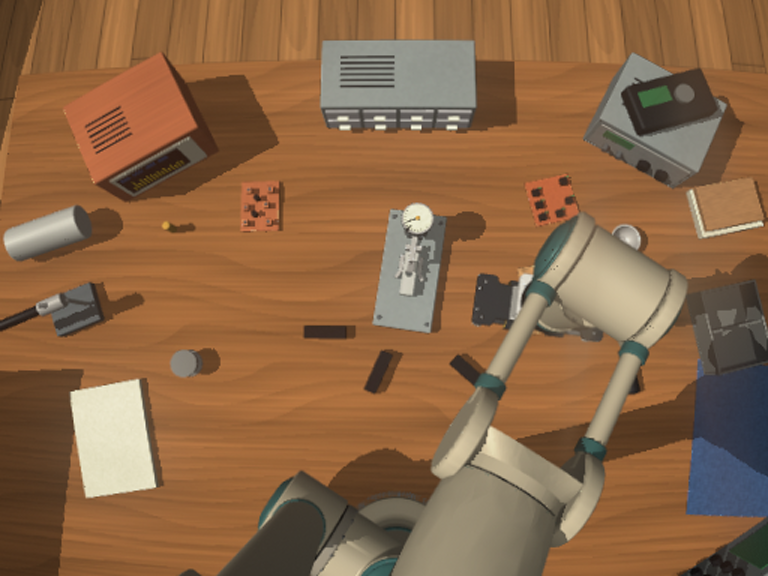

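View pics/t12.png

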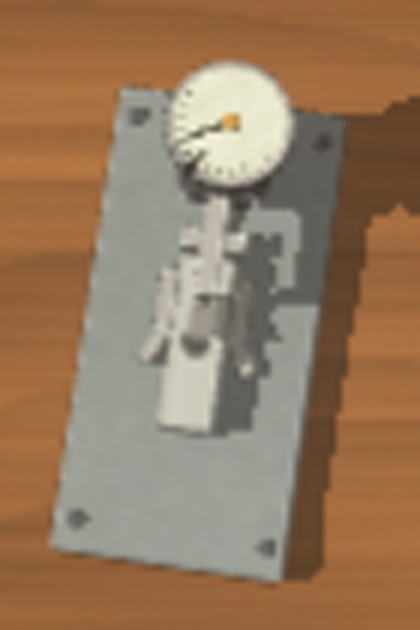

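View pics/d12.png

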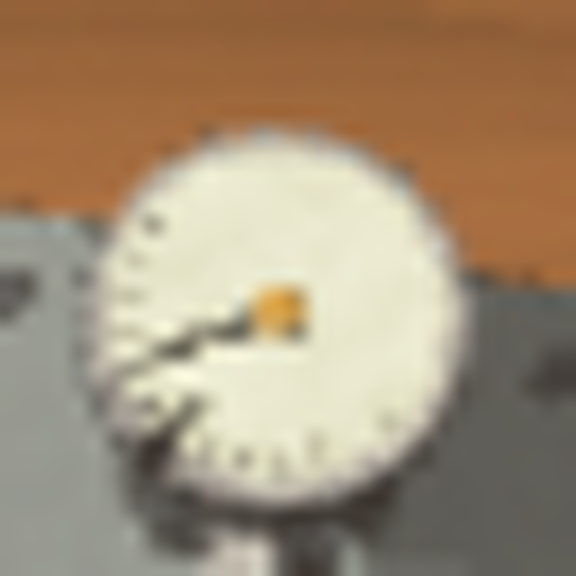

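View pics/s12.png

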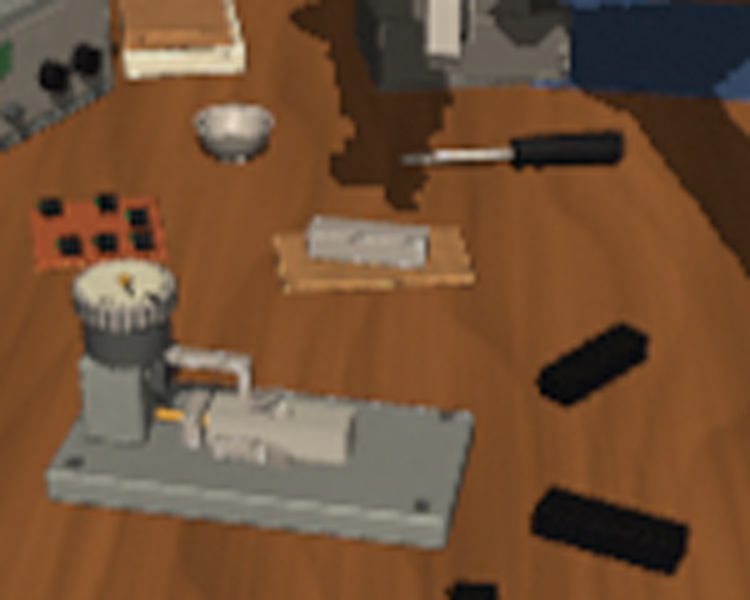

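```bash
python3 -c "
from h import *
print(ctrl.finish_job())"
```

```text
the job is handed in; nothing more can be done
None
```

The job is done in the order asked and handed in at about 39.5 s on the robot's clock, against the 72 s limit.

- **Master:** I slid it home and felt for the stop slowly. The reading reached about 9 N, of which some 7 N was on the stop, and then I let go. After the dial was set I drew it out straight and laid it flat near the middle of the cork pad.
- **Bezel:** I turned it about 55° clockwise. With the master in place, the zero mark and the pointer agreed within about 1–2°.
- **Spacer:** I slid it home the same way. The reading reached about 8 N, of which some 6 N was on the stop. The release was clean, and the bezel was not touched again.

**Last checks:**
- The spacer rests on the brass screw.
- The pointer stands about 27° past zero, where 28.6° is expected for 2 mm. That agrees with the mark being roughly 1–2° too far clockwise. Picture resolution prevented a finer check, so I left it.
- The bystanders I could see in the last pictures are where they started; the arm hid part of the right side in the top view.

**Contacts:** After releasing the master I read about 4–5 N on the gripper. It was probably a finger brushing a fixed lead-in; the master showed no movement in the pictures. Nothing came near the sprung foot with the gripper.

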